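# Close up the cutting bench

### The arm

A 6-joint arm with a two-finger parallel gripper is mounted at the origin on the work surface. World frame = base frame: x ahead of the robot, y to its left, z up, the work surface at z = 0. Lengths are in m, angles in degrees, forces in N, time in s.
With the tool pointing down it reaches from about 0.4 to 0.825 m from the base axis. Payload 7 kg.
Tool frame: the origin (TCP) lies between the finger pads; the fingertips stand 19 mm ahead of it and the grasp point (between the pads) is the TCP; x points along the fingers, y is the direction in which the jaws open and shut, and the axes are right-handed (so a half turn about x gives the same grasp; the last joint's range is limited). The gripper opens to 88 mm and grips with 3 to 60 N. Pads are 19 mm wide; open, the fingers measure 130 mm over their backs; the gripper's body (78 mm by 193 mm) begins 47 mm behind the grasp point.
Start: joints at [-56.259, 20.546, 0.682, 0, -70.136, -16.507], TCP at [0.2, -0.645, 0.246] pointing down, gripper open.
Joint ranges: [-176.03, 176.03], [-82.01, 121.73], [-58.28, 71.71], [-173.87, 95.51], [-174.79, -0.11], [-173.66, 173.66]. Speed limits (degrees/s): [136.94, 136.94, 172.46, 180, 180, 180].

### API

Orientations are given as [roll, pitch, yaw] about the fixed x, y, z axes, in that order (R = Rz(yaw) Ry(pitch) Rx(roll)).
In Python, from plant import * gives the robot as it stands.
- The arm moves only by the tool step_arm, never from a script. Its argument "steps" is a list of rows, each a list of 2 entries, a list of its own where there are three numbers: the shift along the tool's x, y, z in units of 0.02 m (1.0 is 0.02 m), then the turn about the tool's x in units of 6 degrees (1.0 is 6 degrees). A call has 1 to 20 rows; each row shifts and turns the commanded pose from where the row before left it, along the tool's axes as they then stand; what a row does not reach is not made up. A row lasts 1/12 s, in which the tool goes at most 41.7 mm and 7.16 degrees, less where a joint would pass 70% of its speed; a pose out of reach is approached as far as the arm can. A call with a number of a shift or a turn outside -1 to 1 is refused whole. A call with a gripper value outside its range is refused whole. "fingers" is the closure, from 0 (fully open) to 1 (shut), set as the call begins (left out, the last holds). The fingers move at their own pace and stop on an object; "grip_force" is the grip in N (left out, the last holds). Time passes only in rows, so rows that do not move let the fingers close. It gives the time, the measured TCP pose, the force and the opening at its end, in the units of the state.
- get_state(): the state, without advancing time (a new reading comes with each control period).
- capture(name): name is "side" or "top" or "wrist"; returns the picture (384x512x3 uint8, blue, green, red); there is no depth.
- camera_model(name): a dict with "intrinsics" (3x3 intrinsics, pixels), "rvec" (rotation vector, rad) and "tvec" (3), from world to camera coordinates, as OpenCV has them. Camera axes: x right, y down, z forward; pixel columns grow to the right and rows downward; lengths in m; the calibration is good to about 2 mm. A picture is of the moment at which its call begins: read the wrist's pose just before it. camera_model takes no time and is no camera call; for the wrist camera it gives the pose at the moment of the call.
- close_job(): hands the job in, once; it reports no verdict.
The state is a dict: "time_s": time; "joints": joint angles; "qd": joint speeds; "joint_torque": joint torques, N m; "tcp_pos": TCP position; "eef_rot": TCP orientation; "contact_force": force on the tool from outside, world axes, zero at the start; "moment": the same for the moment, N m; "gripper_width": finger opening in m.
Only numpy, scipy, OpenCV 4.12 (cv2) and the standard library are available. Lean on these libraries where they do the work, as an engineer would, in place of code of your own. Each camera call takes 0.05 s, during which the arm holds its last target.

### The job

Close up the cutting bench: put all the cut square-tube pieces inside the green steel case, then set the lid on so that it sits fully home, and then swing the clamp over and press it down onto the lid. Sweep every loose chip off the cutting plate into the trough at its near end with the scraper block, never touching the chips with the fingers because they are sharp, and stand the scraper back on its black rest strip at the far end of the plate. Leave the other things on the bench where they are.

Things in the scene. Friction and masses are not known exactly. Their poses are not given: they have to be found in the camera images.
- piece0: length of cut square steel tube, open at both ends, 32 x 32 mm outside, 4 mm wall, 48 mm long, 110 to 225 g; starts standing on end on the bench. Origin at its centre; z along the tube. Up to four of them are present (3 or 4).
- piece1: length of cut square steel tube, open at both ends, 32 x 32 mm outside, 4 mm wall, 48 mm long, 110 to 225 g; starts standing on end on the bench. Origin at its centre; z along the tube. Up to four of them are present (3 or 4).
- piece2: length of cut square steel tube, open at both ends, 32 x 32 mm outside, 4 mm wall, 48 mm long, 110 to 225 g; starts standing on end on the bench. Origin at its centre; z along the tube. Up to four of them are present (3 or 4).
- piece3: length of cut square steel tube, open at both ends, 32 x 32 mm outside, 4 mm wall, 48 mm long, 110 to 225 g; starts standing on end on the bench. Origin at its centre; z along the tube. Up to four of them are present (3 or 4).
- case: open-topped green sheet-steel case, 150 x 150 mm outside, 66 mm high, 4 mm walls and floor (142 mm square inside), fixed to the bench. Origin: centre of its underside; z up. A hold-down clamp stands outside its +y wall, on a block (50 mm in x, y from 76 to 121 mm, 55 mm high).
- lid: loose lid, 300 g: green plate 156 x 156 x 6 mm, under it a locating step 132 x 132 x 8 mm that drops inside the case walls, on top a central black grip bar 40 (x) x 16 (y) x 30 mm high. Origin: centre of the step's underside (plate top at z 14 mm, grip top 44 mm). Seated, its origin is 58 mm above the case's; fits in any quarter turn. Starts on the bench, step down.
- clamp (a joint): hinge of the hold-down clamp, rad: 0 is down flat on the seated lid; it grows as the arm swings up and outward (to the case's +y), about 1.57 is upright; starts raised (1.4 to 1.8). Stiff hinge (friction 0.12 Nm): stays where it is left, so it has to be pushed over and down. Without a lid it would go to -0.1.
- clamp_tip (a point): free end of the clamp arm: steel bar 24 x 12 mm, 75 mm from hinge to end, with a short rubber foot under it 60 mm from the hinge, 13 mm below the arm's centreline.
- clamp_hinge (a point): clamp's hinge axis (parallel to the case's x axis), on the case at x 0, y +105 mm, 85 mm above the case's underside.
- plate: fixed steel cutting plate. Origin: on the bench under its middle; x points away from the trough. Flat top at 40 mm, x -130 to +130 mm, 188 mm wide between side rails (8 mm thick, at y +-98 mm, tops at 52 mm); an equal rail closes the far end, x +124 to +130 mm. The near end (-x) is an open edge over the chip trough.
- trough (a point): middle of the floor of the chip trough, an open channel across the near end of the plate: plate x from -130 to -200 mm, 188 mm wide, floor at 4 mm, near wall 34 mm high (6 mm lower than the plate's top).
- ledge (a point): middle of the scraper's rest: a flush black rubber strip (40 x 170 mm) across the far end of the plate's top, at plate x +98 mm, height 40 mm.
- scraper: scraper block, 250 g: aluminium block 30 mm (x) by 140 mm (y, its wiping face) by 28 mm high, with a wooden grip rib on top 20 mm (x) by 70 mm (y) by 34 mm high. Total height 62 mm. Origin: centre of its underside. Starts standing on its rest at the far end of the plate, behind the chips.
- chip0: small dark steel chip (sharp sliver), 14 x 10 x 6 mm, 12 g, lying on the plate. Origin: centre of its underside. 3 to 5 of them are present.
- chip1: small dark steel chip (sharp sliver), 14 x 10 x 6 mm, 12 g, lying on the plate. Origin: centre of its underside. 3 to 5 of them are present.
- chip2: small dark steel chip (sharp sliver), 14 x 10 x 6 mm, 12 g, lying on the plate. Origin: centre of its underside. 3 to 5 of them are present.
- chip3: small dark steel chip (sharp sliver), 14 x 10 x 6 mm, 12 g, lying on the plate. Origin: centre of its underside. 3 to 5 of them are present.
- chip4: small dark steel chip (sharp sliver), 14 x 10 x 6 mm, 12 g, lying on the plate. Origin: centre of its underside. 3 to 5 of them are present.
- bearing: bystander: steel bearing ring, 52 mm across, 18 mm high. Origin: centre of its underside.
- collar: bystander: dark flanged collar, 60 mm across, 45 mm high. Origin: centre of its underside.
- wrench: bystander: spanner lying beyond the tube pieces. Origin: underside, middle.
- oil: bystander: grey oil bottle, 60 mm across, 160 mm high. Origin: centre of its underside.
- tape: bystander: black tape measure, 60 x 45 x 40 mm. Origin: centre of its underside.

How it is judged:
By the outcome, as a careful person would: the job done as asked, in the order asked, and still so for the second after the job is handed in, with the robot touching nothing.
Of piece0, piece1, piece2, piece3 only 3 to 4 are there at a start; the rules pass over those that are not, and their reading is None.
Of chip0, chip1, chip2, chip3, chip4 only 3 to 5 are there at a start; the rules pass over those that are not, and their reading is None.
At some moment in a run one of piece0, piece1, piece2, piece3, lid may be knocked a few centimetres aside while the robot is not near it.
Once in a run the grip may slacken for a moment while it holds something.
It also fails if it takes over 210 s, if anything falls off the work surface, if the arm or the gripper's body presses on something with over 40 N, if the wrist force passes 120 N, or if a joint passes its speed limit or range.

## Working session

There is one attempt and no reset: what is moved stays moved. The work goes in short steps, Python scripts to look and compute and a tool call to move; the robot and the scene stay as the last step left them, time stands still between calls to the robot, and variables do not carry over. Pictures are saved under pics/ and viewed, and the job is handed in when it is done.

Besides the shell and the picture viewer there is one more tool, called after "Request:" by a JSON object that holds its "fn" and its "kwargs", one argument or row to a line. step_arm: Moves the arm, as the interface text tells. Its arguments: {"type":"object","properties":{"steps":{"type":"array","items":{"type":"array"}},"fingers":{"type":"number"},"grip_force":{"type":"number"}},"required":["steps"]}

```bash
ls; mkdir -p pics; python3 - <<'E'
from plant import *
import cv2
print(get_state())
for n in ["side","top","wrist"]:
    m=camera_model(n); print(n,m)
    cv2.imwrite(f"pics/{n}0.png",capture(n))
E
```

```text
pics
{'time_s': 0.0, 'joints': array([-5.62578031e+01,  2.05910078e+01,  6.34583065e-01, -2.18718412e-02,
       -7.01344940e+01, -1.65072133e+01]), 'qd': array([ 0.12830523,  0.05165886,  0.05184722, -0.03659081,  0.01473962,
       -0.00334117]), 'joint_torque': array([ 7.56708178e-04, -5.82724249e+01,  2.93054527e+01,  6.99665576e+00,
        7.05490995e-03, -1.89223783e-04]), 'tcp_pos': array([ 0.19985685, -0.64426428,  0.24462811]), 'eef_rot': array([ 93.76597849,  89.90678456, 110.99351341]), 'contact_force': array([-0.20608881,  0.56412858,  0.23912617]), 'moment': array([-0.03343497, -0.01210423,  0.01404146]), 'gripper_width': 0.08768949197307203}
side {'intrinsics': array([[417.89728907,   0.        , 260.88459137],
       [  0.        , 417.89728907, 190.85916819],
       [  0.        ,   0.        ,   1.        ]]), 'rvec': array([ 2.24884097, -0.04071427,  0.02791841]), 'tvec': array([-0.57195067,  0.03323951,  1.24488043])}
top {'intrinsics': array([[420.27814869,   0.        , 253.02739033],
       [  0.        , 420.27814869, 189.47039293],
       [  0.        ,   0.        ,   1.        ]]), 'rvec': array([ 2.13124077, -2.14827948,  0.18358808]), 'tvec': array([-0.06657439,  0.58345525,  1.07617423])}
wrist {'intrinsics': array([[287.65007382,   0.        , 254.12482177],
       [  0.        , 287.65007382, 185.01399526],
       [  0.        ,   0.        ,   1.        ]]), 'rvec': array([-1.76409457, -2.39762463, -0.30596688]), 'tvec': array([ 0.67530703, -0.02976817,  0.38904461])}
```

View pics/top0.png

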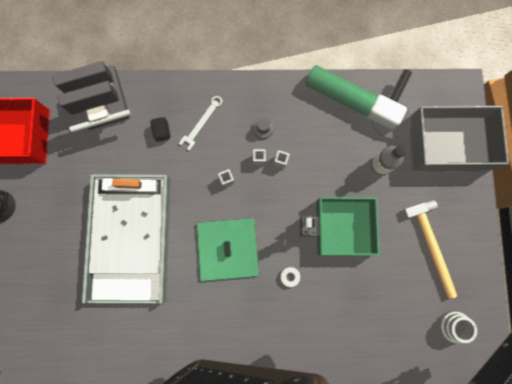

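View pics/side0.png

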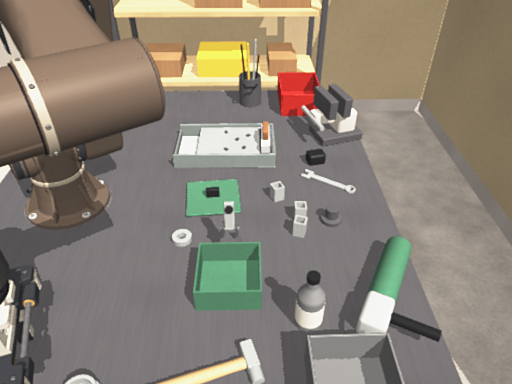

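View pics/wrist0.png

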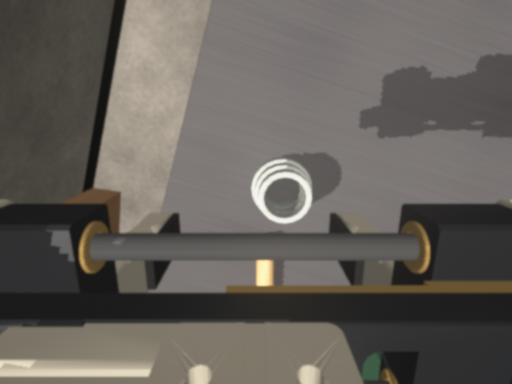

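```bash
cat > h.py <<'E'
from plant import *
import cv2, numpy as np
from scipy.spatial.transform import Rotation as Ro
def cam(n):
    m=camera_model(n); return m["intrinsics"],np.array(m["rvec"],float),np.array(m["tvec"],float)
def ray(c,uv,z):
    K,rv,t=c; R=cv2.Rodrigues(rv)[0]; C=-R.T@t
    d=R.T@np.linalg.inv(K)@np.array([uv[0],uv[1],1.0]); return C+d*(z-C[2])/d[2]
def tri(c1,u1,c2,u2):
    A=[];b=[]
    P=[]
    for c,u in((c1,u1),(c2,u2)):
        K,rv,t=c; R=cv2.Rodrigues(rv)[0]; P.append(K@np.c_[R,t])
    X=cv2.triangulatePoints(P[0],P[1],np.array(u1,float).reshape(2,1),np.array(u2,float).reshape(2,1)); return (X[:3]/X[3]).ravel()
def proj(c,p): return cv2.projectPoints(np.array(p,float).reshape(-1,3),c[1],c[2],c[0],None)[0].reshape(-1,2)
def rect(img):pass
def st():
    s=get_state(); R=Ro.from_euler('xyz',s["eef_rot"],degrees=True).as_matrix()
    return s,R
def show():
    s,R=st(); print("t",round(s["time_s"],2),"tcp",np.round(s["tcp_pos"],4),"x",np.round(R[:,0],3),"yaw_y",round(np.degrees(np.arctan2(R[1,1],R[0,1])),2),"F",np.round(s["contact_force"],1),"w",round(s["gripper_width"],4)); print("q",np.round(s["joints"],1))
def plan(p,yaw=None):
    """shift units in tool frame to p (current axes), turn units so tool y points at yaw (mod180)"""
    s,R=st(); d=np.array(p)-s["tcp_pos"]
    print("tool units",np.round(R.T@d/0.02,2))
    if yaw is not None:
        cur=np.degrees(np.arctan2(R[1,1],R[0,1])); e=(yaw-cur+90)%180-90
        sg=np.sign(R[2,0]); print("turn deg",round(e*sg,2),"units",round(e*sg/6,2))
def snap(n,name,roi=None,s=1):
    im=capture(n); o=im if roi is None else im[roi[1]:roi[3],roi[0]:roi[2]]
    if s!=1:o=cv2.resize(o,None,fx=s,fy=s,interpolation=cv2.INTER_CUBIC)
    cv2.imwrite(f"pics/{name}.png",o); return im
E
python3 - <<'E'
from h import *
show()
im=cv2.imread("pics/top0.png")
cv2.imwrite("pics/t_a.png",cv2.resize(im[165:310,75:265],None,fx=4,fy=4,interpolation=cv2.INTER_CUBIC))
cv2.imwrite("pics/t_b.png",cv2.resize(im[110:300,205:400],None,fx=3,fy=3,interpolation=cv2.INTER_CUBIC))
E
```

```text
t 0.15 tcp [ 0.1999 -0.6444  0.2448] x [-0.001  0.001 -1.   ] yaw_y 107.23 F [-0.9 -0.3  0.1] w 0.0876
q [-56.3  20.6   0.6  -0.  -70.1 -16.5]
```

View pics/t_a.png

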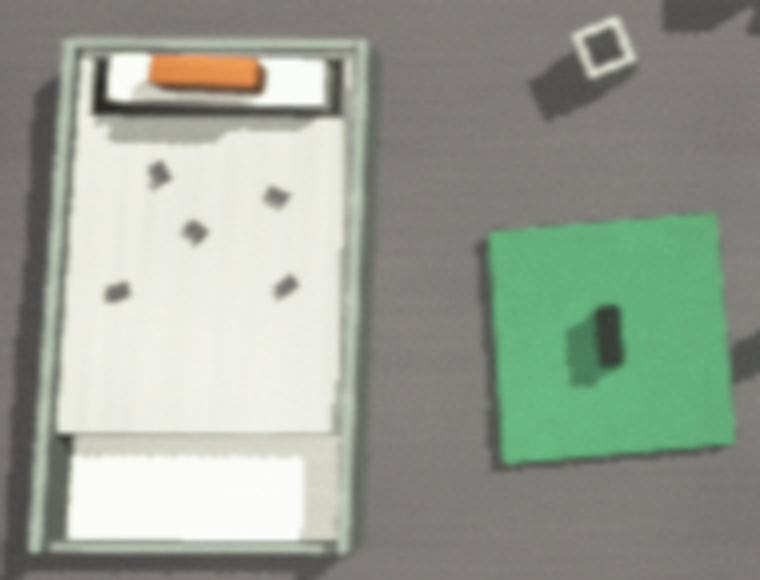

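View pics/t_b.png

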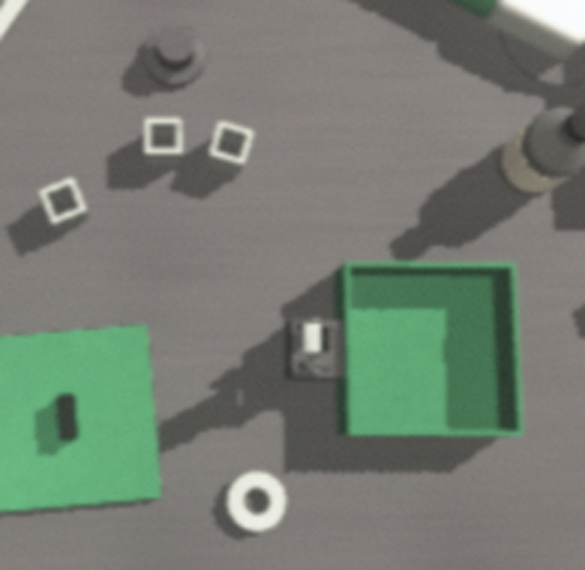

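```bash
python3 - <<'E'
from h import *
c=cam("top"); im=cv2.imread("pics/top0.png")
hsv=cv2.cvtColor(im,cv2.COLOR_BGR2HSV)
g=cv2.inRange(hsv,(50,90,40),(85,255,255))
cs,_=cv2.findContours(g,cv2.RETR_EXTERNAL,cv2.CHAIN_APPROX_NONE)
def info(name,pts,z):
    P=np.array([ray(c,p,z)[:2] for p in pts],np.float32)
    r=cv2.minAreaRect(P*1000); print(name,np.round(r[0],1),np.round(r[1],1),round(r[2],1))
for k in cs:
    if cv2.contourArea(k)<1500: continue
    p=k.reshape(-1,2); x=p[:,0].mean(); z=.014 if x<270 else .066
    info("green %d"%x,p,z)
b=lambda pts,s,o:np.array(pts,float)/s+np.array(o)-.5+.5/s
info("case rim",b([(343,263),(517,263),(523,435),(345,435)],3,(205,110)),.066)
v=cv2.inRange(hsv,(0,0,150),(180,60,255))
for (x0,y0,x1,y1) in [(215,165,237,190),(250,145,270,164),(272,148,292,168)]:
    m=np.zeros_like(v); m[y0:y1,x0:x1]=v[y0:y1,x0:x1]
    ys,xs=np.nonzero(m); info("piece",np.c_[xs,ys],.048); print(len(xs))
info("bearing",b([(228,500),(286,500),(257,472),(257,532)],3,(205,110)),.018)
# plate: rail tops
info("plate rails",b([(64,40),(370,40),(348,552),(30,552)],4,(75,165)),.052)
P=b([(95,53),(342,53),(342,117),(95,117)],4,(75,165)); info("strip",P,.04)
info("rib",b([(150,55),(264,62),(264,92),(150,85)],4,(75,165)),.102)
info("gripbar",b([(596,306),(618,306),(623,366),(600,368)],4,(75,165)),.044)
for p in [(159,174),(277,197),(194,232),(117,292),(287,287)]:
    print("chip",np.round(ray(c,b([p],4,(75,165))[0],.043)*1000))
for p in [(57,432),(338,434)]: print("edge",np.round(ray(c,b([p],4,(75,165))[0],.04)*1000))
# rail corners
for p in [(64,40),(370,40),(348,552),(30,552)]: print("railc",np.round(ray(c,b([p],4,(75,165))[0],.052)*1000))
E
```

```text
green 227 [427.   0.] [153.7 153.4] 4.4
green 348 [ 482.7 -316.5] [151.3 145.5] 89.5
case rim [ 482.8 -318.8] [154.8 149. ] 89.5
piece [620.    2.1] [35.1 35.8] 21.9
108
piece [680.3 -89.6] [35.3 33.5] 89.6
99
piece [ 672.5 -150.2] [37.6 36. ] 73.2
115
bearing [ 352.1 -167.9] [37.4 38. ] 45.6
plate rails [458.9 262.3] [204.2 332.8] 89.4
strip [596.6 262.1] [167.9  43.7] 89.6
rib [593.1 251.6] [74.9 19.3] 86.0
gripbar [426.9  -1.4] [40.4 15.1] 4.4
chip [536. 298.  43.]
chip [520. 219.  43.]
chip [497. 273.  43.]
chip [458. 322.  43.]
chip [461. 211.  43.]
edge [368. 358.  40.]
edge [365. 175.  40.]
railc [626. 363.  52.]
railc [624. 158.  52.]
railc [292. 164.  52.]
railc [294. 366.  52.]
```

Request:
{"fn": "step_arm", "kwargs": {
  "steps": [
    [[0,0,0],-0.93],
    [[0,0,0],-0.93],
    [[0,0,0],-0.93],
    [[0,0,0],-0.93],
    [[0,0,0],-0.93],
    [[0,0,0],-0.93],
    [[0,0,0],-0.93],
    [[0,0,0],-0.93],
    [[0,0,0],-0.93],
    [[0,0,0],-0.93],
    [[0,0,0],0]
  ],
  "fingers": 0.25,
  "grip_force": 30
}}

```text
time_s: 1.07
tcp_pos: [0.1999, -0.6445, 0.2452]
eef_rot: [38.9, 90.0, 112.2]
contact_force: [-0.8, 0.3, -0.5]
gripper_width: 0.0659
```

```bash
python3 -c "
from h import *
show();plan([.6725,-.1502,.2],163)"
```

```text
t 1.07 tcp [ 0.1999 -0.6445  0.2452] x [-0.     0.001 -1.   ] yaw_y 163.28 F [-0.8  0.3 -0.5] w 0.0659
q [-56.3  20.6   0.7  -0.  -70.1  39.5]
tool units [  2.27 -15.52  30.47]
turn deg 0.28 units 0.05
```

Request:
{"fn": "step_arm", "kwargs": {
  "steps": [
    [[0,-0.5,0.98],0],
    [[0,-0.5,0.98],0],
    [[0,-0.5,0.98],0],
    [[0,-0.5,0.98],0],
    [[0,-0.5,0.98],0],
    [[0,-0.5,0.98],0],
    [[0,-0.5,0.98],0],
    [[0,-0.5,0.98],0],
    [[0,-0.5,0.98],0],
    [[0,-0.5,0.98],0],
    [[0,-0.5,0.98],0],
    [[0,-0.5,0.98],0],
    [[0,-0.5,0.98],0],
    [[0,-0.5,0.98],0],
    [[0,-0.5,0.98],0],
    [[0,-0.5,0.98],0],
    [[0,-0.5,0.98],0],
    [[0,-0.5,0.98],0],
    [[0,-0.5,0.98],0],
    [[0,-0.5,0.98],0]
  ]
}}

```text
time_s: 2.73
tcp_pos: [0.5062, -0.3272, 0.2455]
eef_rot: [71.3, 90.0, 144.1]
contact_force: [0.1, 0.6, 0.6]
gripper_width: 0.0652
```

Request:
{"fn": "step_arm", "kwargs": {
  "steps": [
    [[0,-0.5,0.98],0],
    [[0,-0.5,0.98],0],
    [[0,-0.5,0.98],0],
    [[0,-0.5,0.98],0],
    [[0,-0.5,0.98],0],
    [[0,-0.5,0.98],0],
    [[0,-0.5,0.98],0],
    [[0,-0.5,0.98],0],
    [[0,-0.5,0.98],0],
    [[0,-0.5,0.98],0],
    [[0,-0.5,0.98],0],
    [[0,0,0],0],
    [[0,0,0],0]
  ]
}}

```text
time_s: 3.82
tcp_pos: [0.6744, -0.1528, 0.2447]
eef_rot: [105.8, 89.9, 178.8]
contact_force: [-0.6, -0.2, -1.2]
gripper_width: 0.0651
```

```bash
python3 -c "
from h import *
show();plan([.6725,-.1502,.1],163); snap('wrist','w1');snap('top','t1')"
```

```text
t 3.82 tcp [ 0.6744 -0.1528  0.2447] x [-0.001  0.    -1.   ] yaw_y 163.01 F [-0.6 -0.2 -1.2] w 0.0651
q [  3.3  22.2   3.   -0.  -70.9 -20.3]
tool units [7.24 0.12 0.1 ]
turn deg 0.01 units 0.0
```

View pics/w1.png

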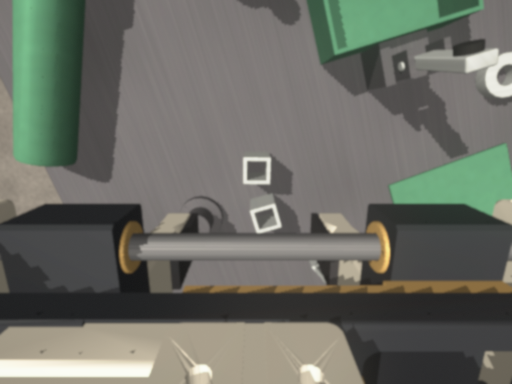

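View pics/t1.png

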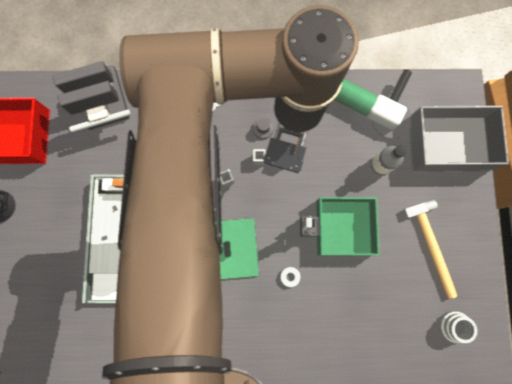

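```bash
python3 -c "
from h import *
c=cam('wrist')
print([np.round(ray(c,p,.048),4) for p in [(257,171),(266,217)]])
print(np.round([ray(c,p,.048)[:2] for p in [(243,157),(271,157),(271,185),(243,185)]],4))
print([np.round(ray(c,p,.066),4) for p in [(322,62),(310,0),(480,10)]])
s,R=st();print(np.round(R,2))"
```

```text
[array([ 0.6706, -0.1518,  0.048 ]), array([ 0.6768, -0.0927,  0.048 ])]
[[ 0.6815 -0.1727]
 [ 0.65   -0.163 ]
 [ 0.6594 -0.1303]
 [ 0.6917 -0.1402]]
[array([ 0.5727, -0.2454,  0.066 ]), array([ 0.5707, -0.3038,  0.066 ]), array([ 0.4122, -0.2464,  0.066 ])]
[[-0.   -0.96  0.29]
 [-0.    0.29  0.96]
 [-1.    0.   -0.  ]]
```

Request:
{"fn": "step_arm", "kwargs": {
  "steps": [
    [[0.95,0.19,0.04],0],
    [[0.95,0,0],0],
    [[0.95,0,0],0],
    [[0.95,0,0],0],
    [[0.95,0,0],0],
    [[0.95,0,0],0],
    [[0.95,0,0],0],
    [[0.95,0,0],0],
    [[0.95,0,0],0],
    [[0.95,0,0],0],
    [[0.95,0,0],0],
    [[0,0,0],0],
    [[0,0,0],0]
  ]
}}

```text
time_s: 5.0
tcp_pos: [0.6694, -0.1529, 0.0361]
eef_rot: [114.0, 89.9, -173.1]
contact_force: [0.4, -0.8, 1.4]
gripper_width: 0.0654
```

Request:
{"fn": "step_arm", "kwargs": {
  "steps": [
    [[0,0,0],0],
    [[0,0,0],0],
    [[0,0,0],0],
    [[0,0,0],0],
    [[0,0,0],0],
    [[0,0,0],0]
  ],
  "fingers": 1,
  "grip_force": 40
}}

```text
time_s: 5.5
tcp_pos: [0.6708, -0.1521, 0.0372]
eef_rot: [-74.1, 89.9, -1.1]
contact_force: [-1.8, 0.4, 3.4]
gripper_width: 0.0317
```

Request:
{"fn": "step_arm", "kwargs": {
  "steps": [
    [[-0.5,0,0],0],
    [[-0.95,0,0],0],
    [[-0.95,0,0],0],
    [[-0.95,0,0],0],
    [[-0.95,0,0],0],
    [[-0.95,0,0],0],
    [[-0.95,0,0],0],
    [[-0.95,0,0],0],
    [[-0.95,0,0],0],
    [[0,0,0],-0.7],
    [[0,0,0],-0.7],
    [[0,0,0],-0.7],
    [[0,0,0],-0.7],
    [[0,0,0],0]
  ]
}}

```text
time_s: 6.67
tcp_pos: [0.6701, -0.152, 0.1991]
eef_rot: [1.0, 90.0, 91.0]
contact_force: [1.2, 0.5, -2.2]
gripper_width: 0.0316
```

```bash
python3 -c "
from h import *
show();plan([.483,-.366,.2],179.5); s,R=st();print(np.round(R,2))"
```

```text
t 6.67 tcp [ 0.6701 -0.152   0.1991] x [-0.  0. -1.] yaw_y -179.98 F [ 1.2  0.5 -2.2] w 0.0316
q [  3.4  23.3  -1.3  -0.  -65.4  -3.4]
tool units [ -0.04   9.36 -10.69]
turn deg 0.52 units 0.09
[[-0. -1. -0.]
 [ 0. -0.  1.]
 [-1.  0.  0.]]
```

Request:
{"fn": "step_arm", "kwargs": {
  "steps": [
    [[0,0.78,-0.89],0],
    [[0,0.78,-0.89],0],
    [[0,0.78,-0.89],0],
    [[0,0.78,-0.89],0],
    [[0,0.78,-0.89],0],
    [[0,0.78,-0.89],0],
    [[0,0.78,-0.89],0],
    [[0,0.78,-0.89],0],
    [[0,0.78,-0.89],0],
    [[0,0.78,-0.89],0],
    [[0,0.78,-0.89],0],
    [[0,0.78,-0.89],0],
    [[0,0,0],0],
    [[0,0,0],0]
  ]
}}

```text
time_s: 7.83
tcp_pos: [0.4816, -0.366, 0.199]
eef_rot: [-91.6, 90.0, -2.0]
contact_force: [0.4, -0.6, -1.1]
gripper_width: 0.032
```

```bash
python3 -c "
from h import *
show();plan([.483,-.366,.042],179.5); snap('wrist','w2');snap('side','s2');snap('top','t2')"
```

```text
t 7.83 tcp [ 0.4816 -0.366   0.199 ] x [ 0. -0. -1.] yaw_y 179.59 F [ 0.4 -0.6 -1.1] w 0.032
q [-18.7  15.9 -12.3  -0.  -61.8  18.3]
tool units [ 7.85 -0.07  0.  ]
turn deg 0.09 units 0.01
```

View pics/w2.png

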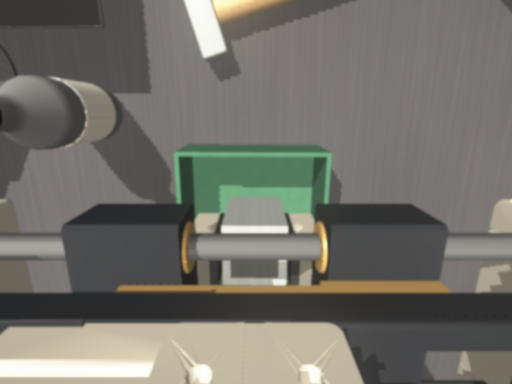

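View pics/s2.png

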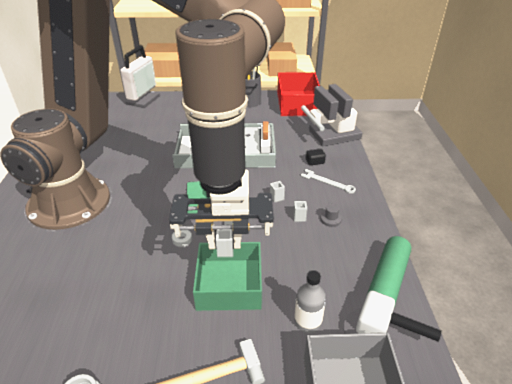

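View pics/t2.png

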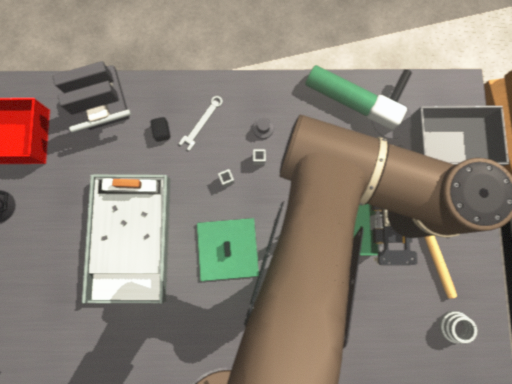

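```bash
python3 - <<'E'
from h import *
im=cv2.imread('pics/w2.png'); cv2.imwrite('pics/w2z.png',cv2.resize(im[135:215,160:345],None,fx=4,fy=4,interpolation=cv2.INTER_CUBIC))
c=cam('wrist')
for p in [(175,147),(330,146),(181,155),(325,155)]: print(np.round(ray(c,p,.066)*1000,1))
E
```

```text
[ 557.2 -400.1   66. ]
[ 411.1 -400.7   66. ]
[ 552.  -392.5   66. ]
[ 415.3 -392.2   66. ]
```

View pics/w2z.png

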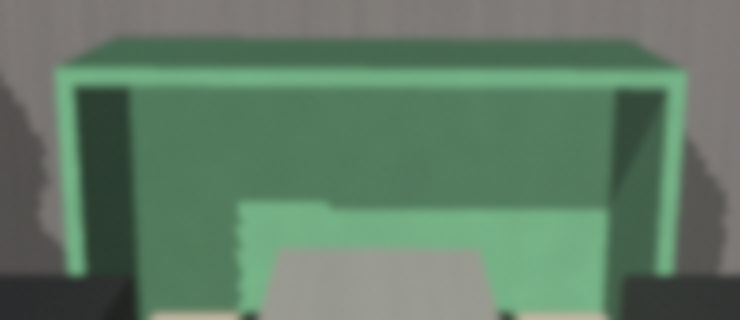

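```bash
python3 - <<'E'
from h import *
c=cam('wrist')
for p in [(173.4,151.2),(331.5,152.2),(178.5,156.5),(326.5,157.2)]: print(np.round(ray(c,p,.066)*1000,1))
E
```

```text
[ 559.  -396.1   66. ]
[ 409.3 -394.8   66. ]
[ 554.5 -391.    66. ]
[ 413.7 -390.1   66. ]
```

Request:
{"fn": "step_arm", "kwargs": {
  "steps": [
    [[0.9,-0.1,-0.05],0],
    [[0.9,0,0],0],
    [[0.9,0,0],0],
    [[0.9,0,0],0],
    [[0.9,0,0],0],
    [[0.9,0,0],0],
    [[0.9,0,0],0],
    [[0.9,0,0],0],
    [[0.4,0,0],0],
    [[0.2,0,0],0],
    [[0,0,0],0],
    [[0,0,0],0]
  ]
}}

```text
time_s: 8.98
tcp_pos: [0.4853, -0.3662, 0.0433]
eef_rot: [-122.5, 89.9, -32.6]
contact_force: [1.0, -0.7, -1.8]
gripper_width: 0.0315
```

```bash
python3 -c "
from h import *
show()"
```

```text
t 8.98 tcp [ 0.4853 -0.3662  0.0433] x [ 0.001 -0.001 -1.   ] yaw_y 179.87 F [ 1.  -0.7 -1.8] w 0.0315
q [-18.6  25.6 -21.4   0.  -43.   18.5]
```

Request:
{"fn": "step_arm", "kwargs": {
  "steps": [
    [[0.08,0,0],0],
    [[0,0,0],0],
    [[0,0,0],0]
  ]
}}

```text
time_s: 9.23
tcp_pos: [0.4848, -0.3663, 0.0415]
eef_rot: [-109.4, 89.9, -19.5]
contact_force: [0.6, 0.3, -1.0]
gripper_width: 0.0319
```

Request:
{"fn": "step_arm", "kwargs": {
  "steps": [
    [[0,0,0],0],
    [[0,0,0],0],
    [[0,0,0],0],
    [[0,0,0],0]
  ],
  "fingers": 0.42
}}

```text
time_s: 9.57
tcp_pos: [0.4847, -0.3663, 0.0412]
eef_rot: [-111.4, 90.0, -21.5]
contact_force: [-0.2, -0.2, -0.3]
gripper_width: 0.0494
```

Request:
{"fn": "step_arm", "kwargs": {
  "steps": [
    [[-0.5,0,0],0],
    [[-0.95,0,0],0],
    [[-0.95,0,0],0],
    [[-0.95,0,0],0],
    [[-0.95,0,0],0],
    [[-0.95,0,0],0],
    [[-0.95,0,0],0],
    [[-0.95,0,0],0],
    [[-0.95,0,0],0],
    [[0,0,0],0]
  ]
}}

```text
time_s: 10.4
tcp_pos: [0.4862, -0.3673, 0.2083]
eef_rot: [-120.2, 89.6, -30.3]
contact_force: [0.5, -0.5, 0.8]
gripper_width: 0.0508
```

```bash
python3 -c "
from h import *
show();plan([.6768,-.0927,.2],90); snap('wrist','w3');snap('side','s3');snap('top','t3')"
```

```text
t 10.4 tcp [ 0.4862 -0.3673  0.2083] x [ 0.006 -0.004 -1.   ] yaw_y 179.88 F [ 0.5 -0.5  0.8] w 0.0508
q [-18.7  15.7 -11.4   0.1 -62.5  18.5]
tool units [ 0.42 -9.5  13.75]
turn deg 89.88 units 14.98
```

View pics/w3.png

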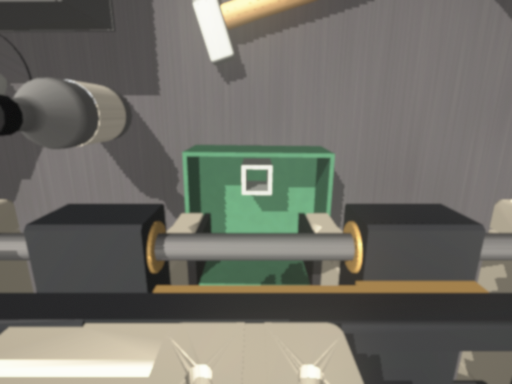

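View pics/t3.png

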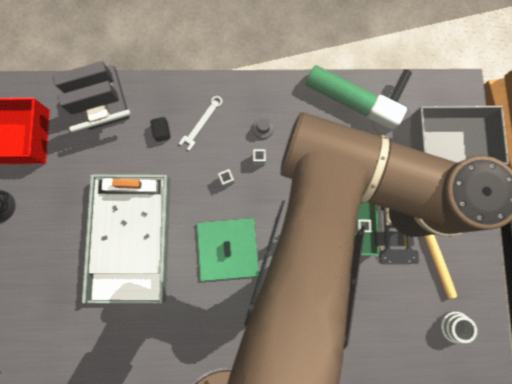

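Request:
{"fn": "step_arm", "kwargs": {
  "steps": [
    [[0,-0.8,0.98],0],
    [[0,-0.8,0.98],0],
    [[0,-0.8,0.98],0],
    [[0,-0.8,0.98],0],
    [[0,-0.8,0.98],0],
    [[0,-0.8,0.98],0],
    [[0,-0.8,0.98],0],
    [[0,-0.8,0.98],0],
    [[0,-0.8,0.98],0],
    [[0,-0.8,0.98],0],
    [[0,-0.8,0.98],0],
    [[0,-0.7,0.98],0],
    [[0,0,0.98],0],
    [[0,0,0.98],0],
    [[0,0,0],0]
  ]
}}

```text
time_s: 11.8
tcp_pos: [0.6751, -0.0893, 0.2015]
eef_rot: [82.4, 89.9, 172.4]
contact_force: [-0.2, -0.8, 0.9]
gripper_width: 0.0506
```

Request:
{"fn": "step_arm", "kwargs": {
  "steps": [
    [[0,0,0],1],
    [[0,0,0],1],
    [[0,0,0],1],
    [[0,0,0],1],
    [[0,0,0],1],
    [[0,0,0],1],
    [[0,0,0],1],
    [[0,0,0],1],
    [[0,0,0],1],
    [[0,0,0],1],
    [[0,0,0],1],
    [[0,0,0],1],
    [[0,0,0],1],
    [[0,0,0],1],
    [[0,0,0],1],
    [[0,0,0],0],
    [[0,0,0],0]
  ],
  "fingers": 0.25
}}

```text
time_s: 13.22
tcp_pos: [0.6749, -0.0926, 0.2022]
eef_rot: [-176.5, 89.9, -176.5]
contact_force: [-0.5, -0.6, -0.9]
gripper_width: 0.0659
```

```bash
python3 -c "
from h import *
show();plan([.679,-.091,.036],90); snap('wrist','w4')"
```

```text
t 13.22 tcp [ 0.6749 -0.0926  0.2022] x [-0.001 -0.    -1.   ] yaw_y 90.01 F [-0.5 -0.6 -0.9] w 0.0659
q [  8.5  22.7  -1.8  -0.  -65.6 -98.5]
tool units [8.31 0.08 0.21]
turn deg 0.01 units 0.0
```

View pics/w4.png

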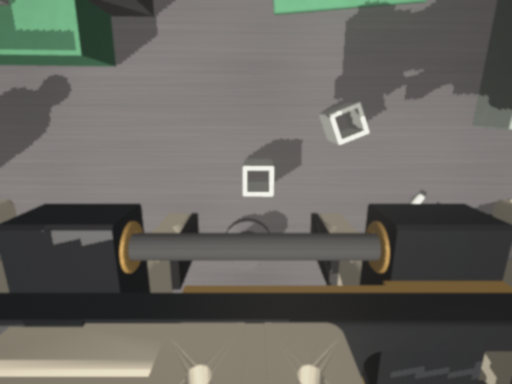

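```bash
python3 -c "
from h import *
c=cam('wrist')
for p in [(258,180.5),(350,123),(248,228)]: print(np.round(ray(c,p,.048),4))
q=[(243,166),(274,166),(273,195),(243,195)]
print(np.round([ray(c,p,.048)[:2]*1000 for p in q],1))
q=[(331,112),(360,103),(369,132),(340,143)]
print(np.round([ray(c,p,.048)[:2]*1000 for p in q],1))
print(np.round(st()[1],2))"
```

```text
[ 0.6786 -0.0896  0.048 ]
[0.6194 0.0018 0.048 ]
[ 0.7321 -0.1003  0.048 ]
[[ 663.1 -105.2]
 [ 663.1  -73.1]
 [ 694.4  -73.6]
 [ 694.4 -105.5]]
[[608.8 -17.9]
 [600.2  10. ]
 [628.2  21.7]
 [639.2  -6.6]]
[[-0. -0.  1.]
 [-0.  1.  0.]
 [-1. -0. -0.]]
```

Piece 2 is at (0.679, -0.0895), squared to the tool. Descend and grip.

Request:
{"fn": "step_arm", "kwargs": {
  "steps": [
    [[0.95,0.15,0.2],0],
    [[0.95,0,0],0],
    [[0.95,0,0],0],
    [[0.95,0,0],0],
    [[0.95,0,0],0],
    [[0.95,0,0],0],
    [[0.95,0,0],0],
    [[0.95,0,0],0],
    [[0.6,0,0],0],
    [[0,0,0],0],
    [[0,0,0],0]
  ]
}}

```text
time_s: 14.18
tcp_pos: [0.6791, -0.0895, 0.0386]
eef_rot: [-163.6, 89.9, -163.7]
contact_force: [-0.0, 0.4, 0.3]
gripper_width: 0.0657
```

Request:
{"fn": "step_arm", "kwargs": {
  "steps": [
    [[0,0,0],0],
    [[0,0,0],0],
    [[0,0,0],0],
    [[0,0,0],0],
    [[0,0,0],0],
    [[0,0,0],0]
  ],
  "fingers": 1
}}

```text
time_s: 14.68
tcp_pos: [0.6795, -0.0892, 0.0394]
eef_rot: [14.1, 90.0, 13.9]
contact_force: [-0.7, 1.4, 2.0]
gripper_width: 0.0314
```

Request:
{"fn": "step_arm", "kwargs": {
  "steps": [
    [[-0.5,0,0],0],
    [[-0.95,0,0],0],
    [[-0.95,0,0],0],
    [[-0.95,0,0],0],
    [[-0.95,0,0],0],
    [[-0.95,0,0],0],
    [[-0.95,0,0],0],
    [[-0.95,0,0],0],
    [[-0.95,0,0],0],
    [[0,0,0],0],
    [[0,0,0],0]
  ]
}}

```text
time_s: 15.6
tcp_pos: [0.6797, -0.0892, 0.2025]
eef_rot: [12.0, 89.9, 11.9]
contact_force: [-0.7, 0.0, -2.2]
gripper_width: 0.0319
```

Request:
{"fn": "step_arm", "kwargs": {
  "steps": [
    [[0,0,0],-1],
    [[0,0,0],-1],
    [[0,0,0],-1],
    [[0,0,0],-1],
    [[0,0,0],-1],
    [[0,0,0],-1],
    [[0,0,0],-1],
    [[0,0,0],-1],
    [[0,0,0],-1],
    [[0,0,0],-1],
    [[0,0,0],-1],
    [[0,0,0],-1],
    [[0,0,0],-1],
    [[0,0,0],-1],
    [[0,0,0],-0.9],
    [[0,0,0],0],
    [[0,0,0],0]
  ]
}}

```text
time_s: 17.02
tcp_pos: [0.6787, -0.0893, 0.1997]
eef_rot: [90.2, 89.9, 179.3]
contact_force: [0.5, -0.6, -1.9]
gripper_width: 0.0315
```

```bash
python3 -c "
from h import *
show();plan([.484,-.328,.2],179.5)"
```

```text
t 17.02 tcp [ 0.6787 -0.0893  0.1997] x [-0.002  0.    -1.   ] yaw_y 179.06 F [ 0.5 -0.6 -1.9] w 0.0315
q [  8.8  23.1  -1.5  -0.  -65.5  -9.7]
tool units [ 1.000e-02  9.540e+00 -1.209e+01]
turn deg -0.44 units -0.07
```

Request:
{"fn": "step_arm", "kwargs": {
  "steps": [
    [[0,0.68,-0.865],-0.07],
    [[0,0.68,-0.865],0],
    [[0,0.68,-0.865],0],
    [[0,0.68,-0.865],0],
    [[0,0.68,-0.865],0],
    [[0,0.68,-0.865],0],
    [[0,0.68,-0.865],0],
    [[0,0.68,-0.865],0],
    [[0,0.68,-0.865],0],
    [[0,0.68,-0.865],0],
    [[0,0.68,-0.865],0],
    [[0,0.68,-0.865],0],
    [[0,0.68,-0.865],0],
    [[0,0.68,-0.865],0],
    [[0,0,0],0],
    [[0,0,0],0]
  ]
}}

```text
time_s: 18.35
tcp_pos: [0.4864, -0.331, 0.2007]
eef_rot: [57.2, 90.0, 146.6]
contact_force: [0.6, -0.3, -1.5]
gripper_width: 0.0317
```

```bash
python3 -c "
from h import *
show();plan([.484,-.328,.046],179.5)"
```

```text
t 18.35 tcp [ 0.4864 -0.331   0.2007] x [-0.001  0.    -1.   ] yaw_y 179.37 F [ 0.6 -0.3 -1.5] w 0.0317
q [-15.2  14.4 -14.2  -0.  -61.4  14.6]
tool units [7.73 0.12 0.14]
turn deg -0.13 units -0.02
```

Request:
{"fn": "step_arm", "kwargs": {
  "steps": [
    [[0.9,0.12,0.2],0],
    [[0.9,0,0],0],
    [[0.9,0,0],0],
    [[0.9,0,0],0],
    [[0.9,0,0],0],
    [[0.9,0,0],0],
    [[0.9,0,0],0],
    [[0.9,0,0],0],
    [[0.5,0,0],0],
    [[0,0,0],0],
    [[0,0,0],0]
  ]
}}

```text
time_s: 19.27
tcp_pos: [0.4853, -0.326, 0.0469]
eef_rot: [86.5, 89.9, 176.1]
contact_force: [-0.5, 0.8, -1.6]
gripper_width: 0.0319
```

Request:
{"fn": "step_arm", "kwargs": {
  "steps": [
    [[0.16,0,0],0],
    [[0,0,0],0],
    [[0,0,0],0]
  ]
}}

```text
time_s: 19.52
tcp_pos: [0.4853, -0.3263, 0.0444]
eef_rot: [-105.2, 89.9, -15.5]
contact_force: [-0.2, -0.1, -2.3]
gripper_width: 0.0316
```

Request:
{"fn": "step_arm", "kwargs": {
  "steps": [
    [[0,0,0],0],
    [[0,0,0],0],
    [[0,0,0],0],
    [[0,0,0],0]
  ],
  "fingers": 0.42
}}

```text
time_s: 19.85
tcp_pos: [0.4852, -0.3264, 0.0442]
eef_rot: [-108.3, 90.0, -18.7]
contact_force: [0.2, -0.5, 0.1]
gripper_width: 0.0495
```

Request:
{"fn": "step_arm", "kwargs": {
  "steps": [
    [[-0.5,0,0],0],
    [[-0.95,0,0],0],
    [[-0.95,0,0],0],
    [[-0.95,0,0],0],
    [[-0.95,0,0],0],
    [[-0.95,0,0],0],
    [[-0.95,0,0],0],
    [[-0.95,0,0],0],
    [[-0.95,0,0],0],
    [[0,0,0],0]
  ]
}}

```text
time_s: 20.68
tcp_pos: [0.4867, -0.3273, 0.211]
eef_rot: [-116.2, 89.6, -26.5]
contact_force: [1.1, -0.5, 0.8]
gripper_width: 0.0507
```

```bash
python3 -c "
from h import *
show();plan([.6194,.0018,.2],200.5); snap('wrist','w5');snap('side','s5');snap('top','t5')"
```

```text
t 20.68 tcp [ 0.4867 -0.3273  0.211 ] x [ 0.006 -0.003 -1.   ] yaw_y 179.7 F [ 1.1 -0.5  0.8] w 0.0507
q [-14.8  13.5 -14.    0.1 -62.1  14.4]
tool units [ 0.54 -6.54 16.49]
turn deg -20.8 units -3.47
```

View pics/w5.png

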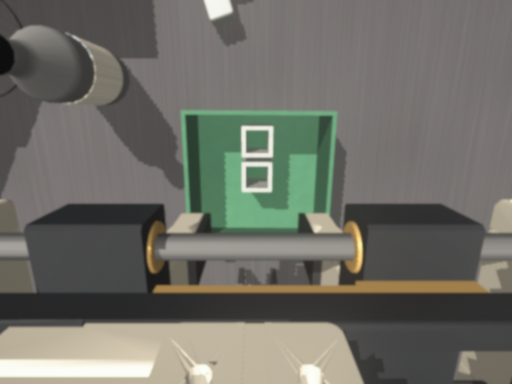

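View pics/t5.png

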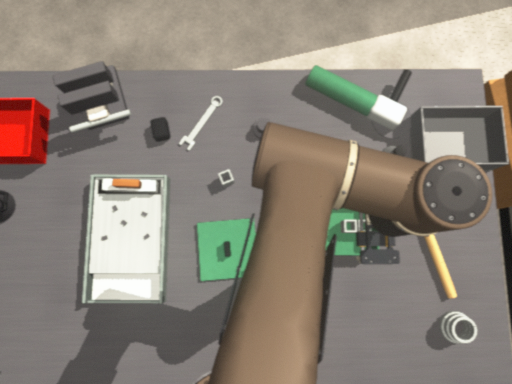

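Request:
{"fn": "step_arm", "kwargs": {
  "steps": [
    [[0,-0.39,0.97],0],
    [[0,-0.39,0.97],0],
    [[0,-0.39,0.97],0],
    [[0,-0.39,0.97],0],
    [[0,-0.39,0.97],0],
    [[0,-0.39,0.97],0],
    [[0,-0.39,0.97],0],
    [[0,-0.39,0.97],0],
    [[0,-0.39,0.97],0],
    [[0,-0.39,0.97],0],
    [[0,-0.39,0.97],0],
    [[0,-0.39,0.97],0],
    [[0,-0.39,0.97],0],
    [[0,-0.39,0.97],0],
    [[0,-0.39,0.97],0],
    [[0,-0.39,0.97],0],
    [[0,-0.3,0.97],0]
  ]
}}

```text
time_s: 22.25
tcp_pos: [0.6176, 0.0036, 0.2047]
eef_rot: [104.8, 89.9, -165.5]
contact_force: [-0.5, 0.6, -0.1]
gripper_width: 0.0506
```

Request:
{"fn": "step_arm", "kwargs": {
  "steps": [
    [[0,0,0],-0.87],
    [[0,0,0],-0.87],
    [[0,0,0],-0.87],
    [[0,0,0],-0.87],
    [[0,0,0],0],
    [[0,0,0],0]
  ],
  "fingers": 0.25
}}

```text
time_s: 22.75
tcp_pos: [0.6173, 0.0027, 0.205]
eef_rot: [83.7, 89.9, -166.0]
contact_force: [-0.1, -0.4, -0.7]
gripper_width: 0.0658
```

```bash
python3 -c "
from h import *
show();plan([.6194,.0018,.036],200.5); snap('wrist','w6')"
```

```text
t 22.75 tcp [0.6173 0.0027 0.205 ] x [-0.002 -0.    -1.   ] yaw_y -159.63 F [-0.1 -0.4 -0.7] w 0.0658
q [ 18.3  16.8 -10.2  -0.  -63.1   2. ]
tool units [ 8.45 -0.09 -0.08]
turn deg -0.13 units -0.02
```

View pics/w6.png

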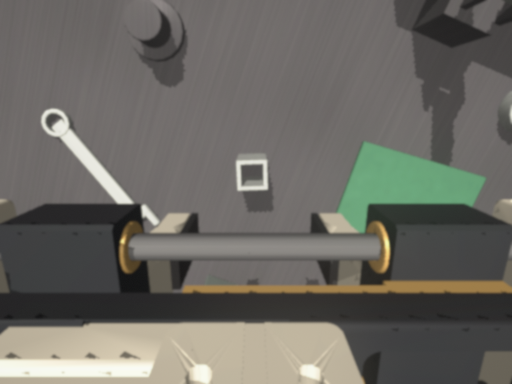

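```bash
python3 -c "
from h import *
c=cam('wrist'); s,R=st()
for p,z in [((252,175.5),.048),((152,222),.005),((125,200),.005),((160,222),.005)]:
  q=ray(c,p,z); print(np.round(q,4), 'tool',np.round(R.T@(q-s['tcp_pos']),3))
im=cv2.imread('pics/top0.png');
c=cam('top')
for p in [(187,148),(182,140),(190,146)]: q=ray(c,p,.005);print(np.round(q,4), 'tool',np.round(R.T@(q-s['tcp_pos']),3))"
```

```text
[0.6194 0.0013 0.048 ] tool [ 0.157 -0.002 -0.002]
[0.7134 0.1105 0.005 ] tool [ 0.2   -0.128  0.068]
[0.7523 0.094  0.005 ] tool [ 0.2   -0.158  0.039]
[0.7039 0.107  0.005 ] tool [ 0.2   -0.118  0.068]
[0.7099 0.1137 0.005 ] tool [ 0.2   -0.126  0.072]
[0.7334 0.1282 0.005 ] tool [ 0.2   -0.153  0.077]
[0.7157 0.1053 0.005 ] tool [ 0.2   -0.128  0.062]
```

Wrench well clear. Descend and grip.

Request:
{"fn": "step_arm", "kwargs": {
  "steps": [
    [[0.95,-0.09,-0.08],0],
    [[0.95,0,0],0],
    [[0.95,0,0],0],
    [[0.95,0,0],0],
    [[0.95,0,0],0],
    [[0.95,0,0],0],
    [[0.95,0,0],0],
    [[0.95,0,0],0],
    [[0.75,0,0],0],
    [[0,0,0],0],
    [[0,0,0],0]
  ]
}}

```text
time_s: 23.72
tcp_pos: [0.6195, 0.0016, 0.0381]
eef_rot: [90.3, 89.9, -159.3]
contact_force: [-0.1, -0.5, 0.9]
gripper_width: 0.0662
```

Request:
{"fn": "step_arm", "kwargs": {
  "steps": [
    [[0,0,0],0],
    [[0,0,0],0],
    [[0,0,0],0],
    [[0,0,0],0],
    [[0,0,0],0],
    [[0,0,0],0]
  ],
  "fingers": 1
}}

```text
time_s: 24.22
tcp_pos: [0.6202, 0.0019, 0.0392]
eef_rot: [-93.8, 90.0, 16.7]
contact_force: [-0.3, 1.0, 4.4]
gripper_width: 0.032
```

Request:
{"fn": "step_arm", "kwargs": {
  "steps": [
    [[-0.5,0,0],0],
    [[-0.95,0,0],0],
    [[-0.95,0,0],0],
    [[-0.95,0,0],0],
    [[-0.95,0,0],0],
    [[-0.95,0,0],0],
    [[-0.95,0,0],0],
    [[-0.95,0,0],0],
    [[-0.95,0,0],0],
    [[0,0,0],0.87],
    [[0,0,0],0.87],
    [[0,0,0],0.87],
    [[0,0,0],0.87],
    [[0,0,0],0],
    [[0,0,0],0]
  ]
}}

```text
time_s: 25.47
tcp_pos: [0.6198, 0.0018, 0.2011]
eef_rot: [59.4, 90.0, 149.2]
contact_force: [-0.1, 0.3, -2.8]
gripper_width: 0.0317
```

```bash
python3 -c "
from h import *
show();plan([.484,-.287,.2],179.5)"
```

```text
t 25.47 tcp [0.6198 0.0018 0.2011] x [-0.  0. -1.] yaw_y 179.81 F [-0.1  0.3 -2.8] w 0.0317
q [ 18.2  17.2 -10.2  -0.  -62.6 -18.4]
tool units [  0.05   6.74 -14.46]
turn deg 0.31 units 0.05
```

Request:
{"fn": "step_arm", "kwargs": {
  "steps": [
    [[-1,0,-0.5],0],
    [[-1,0,-0.96],0],
    [[-0.5,0,-1],0],
    [[0,0.3,-1],0],
    [[0,0.3,-1],0],
    [[0,0.3,-1],0],
    [[0,0.3,-1],0],
    [[0,0.3,-1],0],
    [[0,0.3,-1],0],
    [[0,0.3,-1],0],
    [[0,0.6,-1],0],
    [[0,0.6,-1],0],
    [[0,0.6,-1],0],
    [[0,0.8,-1],0],
    [[0,0.8,-1],0],
    [[0,0.8,0],0],
    [[0,0.44,0],0],
    [[0,0,0],0],
    [[0,0,0],0]
  ]
}}

```text
time_s: 27.05
tcp_pos: [0.4836, -0.2863, 0.2513]
eef_rot: [-99.8, 89.9, -10.1]
contact_force: [-0.0, 0.0, -2.3]
gripper_width: 0.0316
```

```bash
python3 -c "
from h import *
show();plan([.484,-.287,.046],179.5);snap('wrist','w7')
snap('side','s7',(150,150,300,320),4)"
```

```text
t 27.05 tcp [ 0.4836 -0.2863  0.2513] x [ 0.001 -0.    -1.   ] yaw_y 179.74 F [-0.   0.  -2.3] w 0.0316
q [-10.7   9.7 -13.4  -0.  -66.9  10.4]
tool units [ 1.027e+01 -1.000e-02 -3.000e-02]
turn deg 0.24 units 0.04
```

View pics/s7.png

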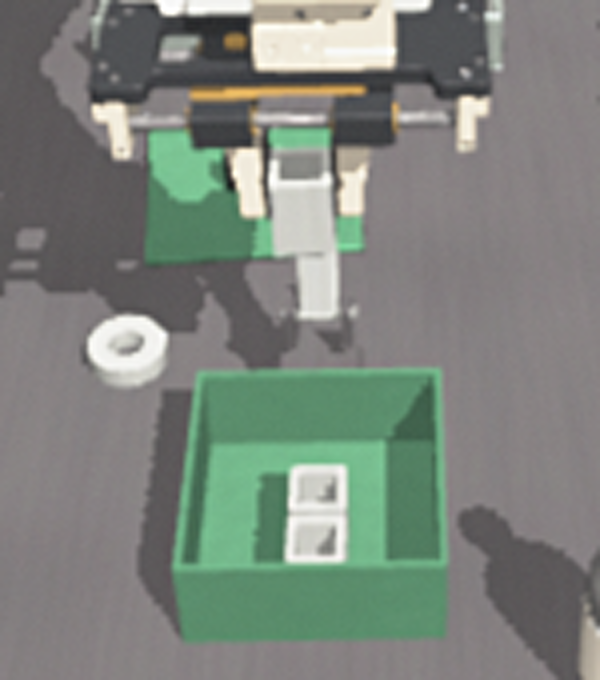

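View pics/w7.png

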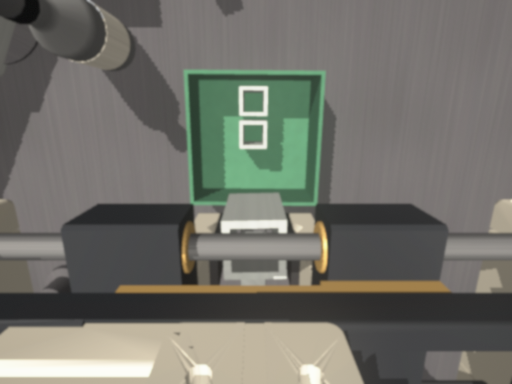

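```bash
python3 -c "
from h import *
K,rv,t=cam('wrist');R=cv2.Rodrigues(rv)[0];s,Rt=st()
print(np.round(Rt.T@(-R.T@t-s['tcp_pos']),3))
c1=cam('side')
print(np.round(tri(cam('top'),(205+312/3,110+322/3),c1,(230,203)),3))
"
python3 -c "
import cv2
im=cv2.imread('pics/side0.png');cv2.imwrite('pics/s0z.png',cv2.resize(im[190:260,195:270],None,fx=8,fy=8,interpolation=cv2.INTER_CUBIC))"
```

```text
[-0.139  0.    -0.068]
[ 0.493 -0.204  0.157]
```

View pics/s0z.png

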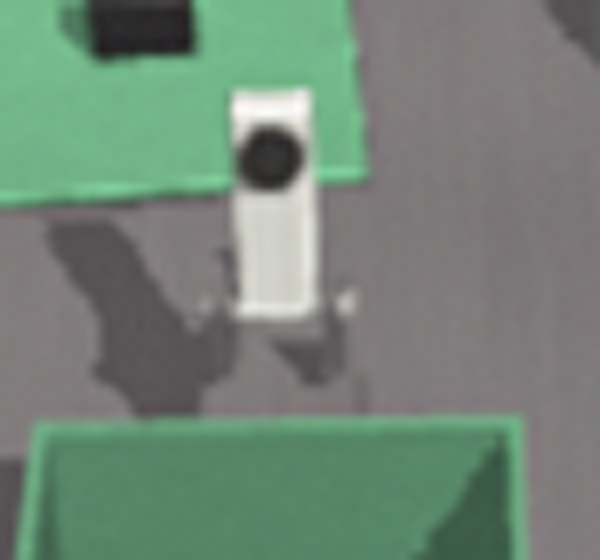

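Request:
{"fn": "step_arm", "kwargs": {
  "steps": [
    [[0.95,0,-0.14],0],
    [[0.95,0,0],0],
    [[0.95,0,0],0],
    [[0.95,0,0],0],
    [[0.95,0,0],0],
    [[0.95,0,0],0],
    [[0.95,0,0],0],
    [[0.95,0,0],0],
    [[0.95,0,0],0],
    [[0.95,0,0],0],
    [[0.75,0,0],0],
    [[0,0,0],0],
    [[0,0,0],0]
  ]
}}

```text
time_s: 28.23
tcp_pos: [0.484, -0.2889, 0.045]
eef_rot: [85.1, 89.9, 174.9]
contact_force: [0.2, 1.4, -2.0]
gripper_width: 0.0317
```

Request:
{"fn": "step_arm", "kwargs": {
  "steps": [
    [[0.08,0,0],0],
    [[0,0,0],0],
    [[0,0,0],0]
  ]
}}

```text
time_s: 28.48
tcp_pos: [0.4838, -0.2892, 0.0446]
eef_rot: [-98.0, 90.0, -8.4]
contact_force: [0.0, -0.3, -1.7]
gripper_width: 0.0316
```

Request:
{"fn": "step_arm", "kwargs": {
  "steps": [
    [[0,0,0],0],
    [[0,0,0],0],
    [[0,0,0],0],
    [[0,0,0],0]
  ],
  "fingers": 0.42
}}

```text
time_s: 28.82
tcp_pos: [0.4837, -0.2894, 0.0446]
eef_rot: [-104.8, 90.0, -15.1]
contact_force: [-0.5, 0.6, -0.7]
gripper_width: 0.0493
```

Request:
{"fn": "step_arm", "kwargs": {
  "steps": [
    [[-0.5,0,0],0],
    [[-0.95,0,0],0],
    [[-0.95,0,0],0],
    [[-0.95,0,0],0],
    [[-0.95,0,0],0],
    [[-0.95,0,0],0],
    [[-0.95,0,0],0],
    [[-0.95,0,0],0],
    [[-0.95,0,0],0],
    [[-0.95,0,0],0],
    [[-0.95,0,0],0],
    [[0,0,0],0]
  ]
}}

```text
time_s: 29.82
tcp_pos: [0.485, -0.2902, 0.2494]
eef_rot: [-113.1, 89.6, -23.4]
contact_force: [2.3, -0.0, 0.4]
gripper_width: 0.0507
```

```bash
python3 -c "
from h import *
show();snap('wrist','w8');snap('top','t8')"
```

```text
t 29.82 tcp [ 0.485  -0.2902  0.2494] x [ 0.006 -0.003 -1.   ] yaw_y 179.69 F [ 2.3 -0.   0.4] w 0.0507
q [-11.    9.9 -13.4   0.1 -66.3  10.6]
```

View pics/w8.png

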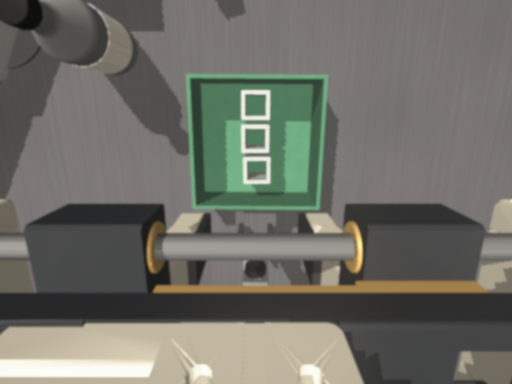

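View pics/t8.png

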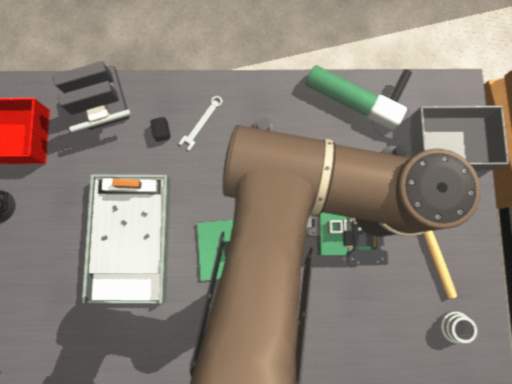

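Request:
{"fn": "step_arm", "kwargs": {
  "steps": [
    [[0,0.2,0.97],0],
    [[0,0.2,0.97],0],
    [[0,0.2,0.97],0],
    [[0,0.2,0.97],0],
    [[0,0.2,0.97],0],
    [[0,0.2,0.97],0],
    [[0,0.2,0.97],0],
    [[0,0.2,0.97],0],
    [[0,0.2,0.97],0],
    [[0,0.2,0.97],0],
    [[0,0.2,0.97],0],
    [[0,0.2,0.97],0],
    [[0,0.2,0.97],0],
    [[0,0.2,0.97],0],
    [[0,0.1,0.97],0]
  ]
}}

```text
time_s: 31.17
tcp_pos: [0.4261, 0.0026, 0.2436]
eef_rot: [102.3, 89.9, -168.0]
contact_force: [-0.0, -0.1, 0.1]
gripper_width: 0.0508
```

Request:
{"fn": "step_arm", "kwargs": {
  "steps": [
    [[0,0,0],0.95],
    [[0,0,0],0.95],
    [[0,0,0],0.95],
    [[0,0,0],0.95],
    [[0,0,0],0.95],
    [[0,0,0],0.95],
    [[0,0,0],0.95],
    [[0,0,0],0.95],
    [[0,0,0],0.95],
    [[0,0,0],0.95],
    [[0,0,0],0.95],
    [[0,0,0],0.95],
    [[0,0,0],0.95],
    [[0,0,0],0.95],
    [[0,0,0],0.92],
    [[0,0,0],0],
    [[0,0,0],0]
  ]
}}

```text
time_s: 32.58
tcp_pos: [0.4268, 0.0019, 0.2438]
eef_rot: [-167.2, 89.9, -162.7]
contact_force: [-0.4, 0.2, -1.3]
gripper_width: 0.0508
```

```bash
python3 -c "
from h import *
show();plan([.427,0,.036],94.4);snap('wrist','w9')"
```

```text
t 32.58 tcp [0.4268 0.0019 0.2438] x [-0.001 -0.    -1.   ] yaw_y 94.5 F [-0.4  0.2 -1.3] w 0.0508
q [  26.9   -3.7  -28.7   -0.   -65.  -112.4]
tool units [ 1.039e+01 -9.000e-02  1.000e-02]
turn deg 0.1 units 0.02
```

View pics/w9.png

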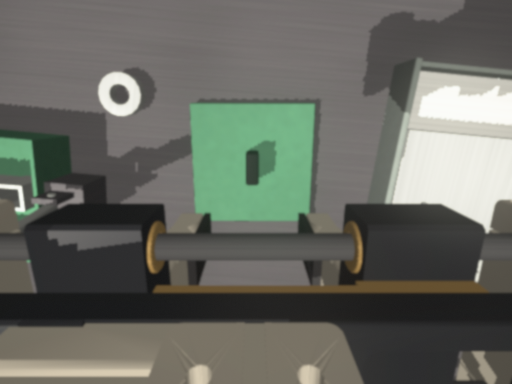

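```bash
python3 -c "
from h import *
c=cam('wrist')
P=[ray(c,p,.014)[:2]*1000 for p in [(191,104),(314,103),(311,221),(197,221)]]
print(np.round(P,1)); r=cv2.minAreaRect(np.array(P,np.float32));print(r)
print(np.round([ray(c,p,.044)*1000 for p in [(252,151),(252,184.5)]],1))
# case from w8-> use saved? print case corners with pose then
"
```

```text
[[358.1 -83. ]
 [344.7  68.1]
 [499.2  84.6]
 [511.8 -70.9]]
((428.1173400878906, 0.592559814453125), (155.2842254638672, 155.97885131835938), 4.632717609405518)
[[ 4.059e+02 -3.500e+00  4.400e+01]
 [ 4.466e+02 -3.000e-01  4.400e+01]]
```

Request:
{"fn": "step_arm", "kwargs": {
  "steps": [
    [[0.95,-0.07,0.05],0],
    [[0.95,0,0],0],
    [[0.95,0,0],0],
    [[0.95,0,0],0],
    [[0.95,0,0],0],
    [[0.95,0,0],0],
    [[0.95,0,0],0],
    [[0.95,0,0],0],
    [[0.95,0,0],0],
    [[0.95,0,0],0],
    [[0.8,0,0],0],
    [[0,0,0],0],
    [[0,0,0],0]
  ]
}}

```text
time_s: 33.72
tcp_pos: [0.4278, 0.0004, 0.0377]
eef_rot: [-155.8, 89.9, -151.4]
contact_force: [0.6, 0.0, 0.6]
gripper_width: 0.0506
```

Request:
{"fn": "step_arm", "kwargs": {
  "steps": [
    [[0,0,0],0],
    [[0,0,0],0],
    [[0,0,0],0],
    [[0,0,0],0],
    [[0,0,0],0],
    [[0,0,0],0],
    [[0,0,0],0]
  ],
  "fingers": 1,
  "grip_force": 50
}}

```text
time_s: 34.3
tcp_pos: [0.4284, 0.0006, 0.0386]
eef_rot: [-16.5, 90.0, -12.1]
contact_force: [-0.4, -1.0, 5.8]
gripper_width: 0.0155
```

```bash
python3 -c "
from h import *
show()"
```

```text
t 34.3 tcp [0.4284 0.0006 0.0386] x [ 0. -0. -1.] yaw_y 94.35 F [-0.4 -1.   5.8] w 0.0155
q [  26.7   12.5  -44.5    0.   -33.  -112.4]
```

Request:
{"fn": "step_arm", "kwargs": {
  "steps": [
    [[-0.5,0,0],0],
    [[-0.95,0,0],0],
    [[-0.95,0,0],0],
    [[-0.95,0,0],0],
    [[-0.95,0,0],0],
    [[-0.95,0,0],0],
    [[-0.95,0,0],0],
    [[-0.95,0,0],0],
    [[-0.95,0,0],0],
    [[-0.95,0,0],0],
    [[-0.95,0,0],0],
    [[-0.95,0,0],0],
    [[0,0,0],0]
  ]
}}

```text
time_s: 35.38
tcp_pos: [0.4296, 0.0011, 0.2603]
eef_rot: [12.8, 89.7, 17.1]
contact_force: [1.2, 0.8, -2.3]
gripper_width: 0.0158
```

Request:
{"fn": "step_arm", "kwargs": {
  "steps": [
    [[0,0,0],-0.95],
    [[0,0,0],-0.95],
    [[0,0,0],-0.95],
    [[0,0,0],-0.95],
    [[0,0,0],-0.95],
    [[0,0,0],-0.95],
    [[0,0,0],-0.95],
    [[0,0,0],-0.95],
    [[0,0,0],-0.95],
    [[0,0,0],-0.95],
    [[0,0,0],-0.95],
    [[0,0,0],-0.95],
    [[0,0,0],-0.95],
    [[0,0,0],-0.95],
    [[0,0,0],-0.9],
    [[0,0,0],0],
    [[0,0,0],0]
  ]
}}

```text
time_s: 36.8
tcp_pos: [0.4278, 0.0007, 0.2563]
eef_rot: [97.4, 89.9, -173.3]
contact_force: [-0.2, 0.3, -3.6]
gripper_width: 0.0157
```

```bash
python3 -c "
from h import *
show();plan([.484,-.32,.25],179.5);snap('wrist','w10')"
```

```text
t 36.8 tcp [0.4278 0.0007 0.2563] x [-0.002 -0.    -1.   ] yaw_y 179.36 F [-0.2  0.3 -3.6] w 0.0157
q [ 26.7  -4.1 -27.4  -0.  -66.8 -27.3]
tool units [  0.31  -2.99 -16.  ]
turn deg -0.14 units -0.02
```

View pics/w10.png

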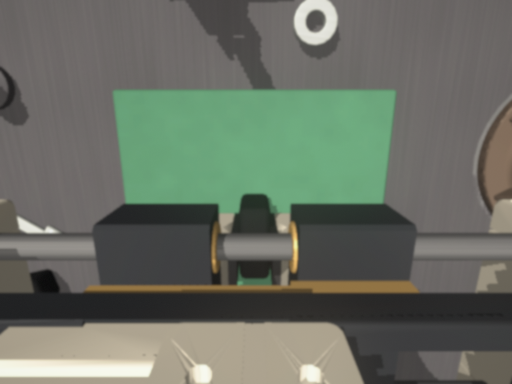

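Request:
{"fn": "step_arm", "kwargs": {
  "steps": [
    [[0,-0.175,-0.94],0],
    [[0,-0.175,-0.94],0],
    [[0,-0.175,-0.94],0],
    [[0,-0.175,-0.94],0],
    [[0,-0.175,-0.94],0],
    [[0,-0.175,-0.94],0],
    [[0,-0.175,-0.94],0],
    [[0,-0.175,-0.94],0],
    [[0,-0.175,-0.94],0],
    [[0,-0.175,-0.94],0],
    [[0,-0.175,-0.94],0],
    [[0,-0.175,-0.94],0],
    [[0,-0.175,-0.94],0],
    [[0,-0.175,-0.94],0],
    [[0,-0.175,-0.94],0],
    [[0,-0.175,-0.94],0],
    [[0,-0.175,-0.94],0],
    [[0,0,0],0],
    [[0,0,0],0]
  ]
}}

```text
time_s: 38.43
tcp_pos: [0.4849, -0.3199, 0.2561]
eef_rot: [66.6, 89.9, 155.9]
contact_force: [-0.2, 0.2, -3.9]
gripper_width: 0.0155
```

```bash
python3 -c "
from h import *
show();plan([.484,-.32,.16],179.5);snap('wrist','w11');snap('side','s11');snap('top','t11')"
```

```text
t 38.43 tcp [ 0.4849 -0.3199  0.2561] x [-0.002  0.001 -1.   ] yaw_y 179.31 F [-0.2  0.2 -3.9] w 0.0155
q [-14.2  11.4 -10.5  -0.  -68.1  13.5]
tool units [ 4.8   0.04 -0.01]
turn deg -0.19 units -0.03
```

View pics/w11.png

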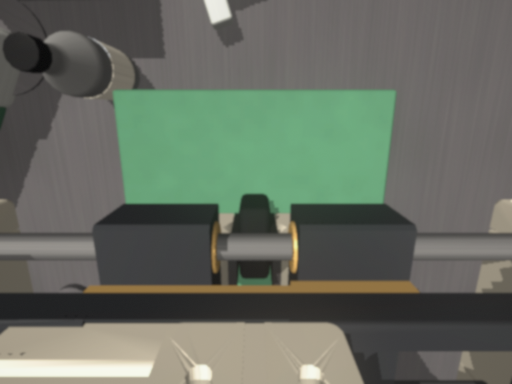

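View pics/s11.png

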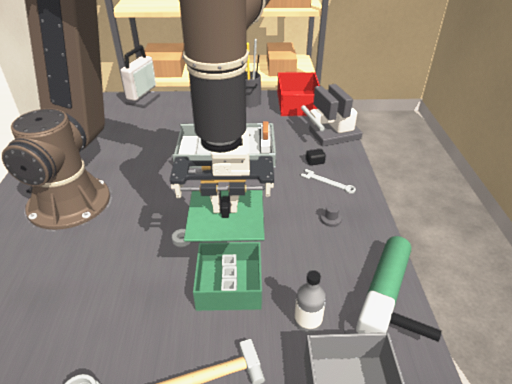

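```bash
python3 - <<'E'
from h import *
K,rv,t=cam('wrist');Rc=cv2.Rodrigues(rv)[0];s,Rt=st()
Rrel=Rc@Rt; trel=Rc@s['tcp_pos']+t   # tool->cam
R8=Ro.from_euler('xyz',[-113.1,89.6,-23.4],degrees=True).as_matrix(); p8=np.array([.485,-.2902,.2494])
R=Rrel@R8.T; c=(K,cv2.Rodrigues(R)[0],trel-R@p8)
im=cv2.imread('pics/w8.png'); g=cv2.inRange(cv2.cvtColor(im,cv2.COLOR_BGR2HSV),(50,80,90),(85,255,255))
cv2.imwrite('pics/w8z.png',cv2.resize(im[60:220,175:340],None,fx=4,fy=4,interpolation=cv2.INTER_CUBIC))
for p in [(187,75),(327,75),(322,211),(192,211)]: print(np.round(ray(c,p,.066)*1000,1))
E
```

```text
[ 556.3 -395.7   66. ]
[ 408.8 -395.    66. ]
[ 405.8 -243.8   66. ]
[ 559.7 -244.    66. ]
```

View pics/w8z.png

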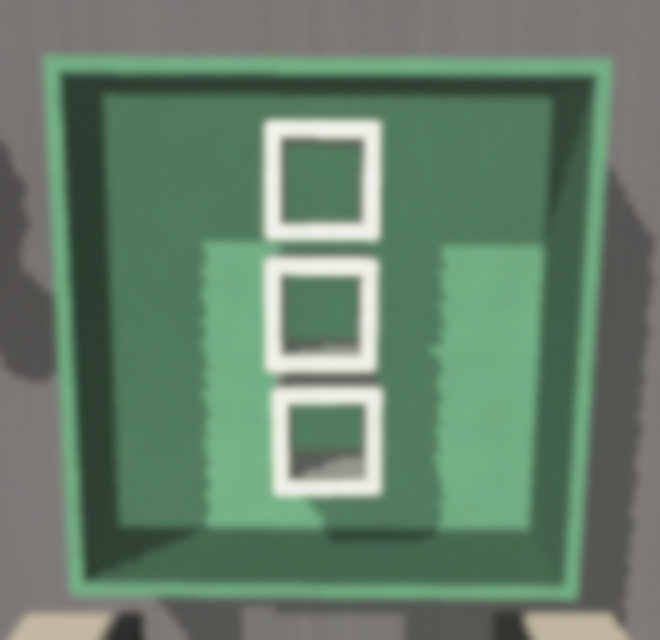

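Request:
{"fn": "step_arm", "kwargs": {
  "steps": [
    [[0.8,0.06,0],-0.03],
    [[0.9,0,0],0],
    [[0.9,0,0],0],
    [[0.9,0,0],0],
    [[0.9,0,0],0],
    [[0.9,0,0],0],
    [[0.9,0,0],0],
    [[0.5,0,0],0],
    [[0,0,0],0],
    [[0,0,0],0]
  ]
}}

```text
time_s: 39.42
tcp_pos: [0.4841, -0.319, 0.1234]
eef_rot: [103.6, 90.0, -166.6]
contact_force: [0.5, 0.2, -3.5]
gripper_width: 0.0155
```

```bash
python3 -c "
from h import *
show();plan([.4835,-.3195,.0966],179.5);snap('side','s12',(170,150,290,320),4)"
```

```text
t 39.42 tcp [ 0.4841 -0.319   0.1234] x [-0.001 -0.    -1.   ] yaw_y 179.74 F [ 0.5  0.2 -3.5] w 0.0155
q [-14.1  17.9 -20.7   0.  -51.5  13.8]
tool units [ 1.34  0.03 -0.02]
turn deg 0.24 units 0.04
```

View pics/s12.png

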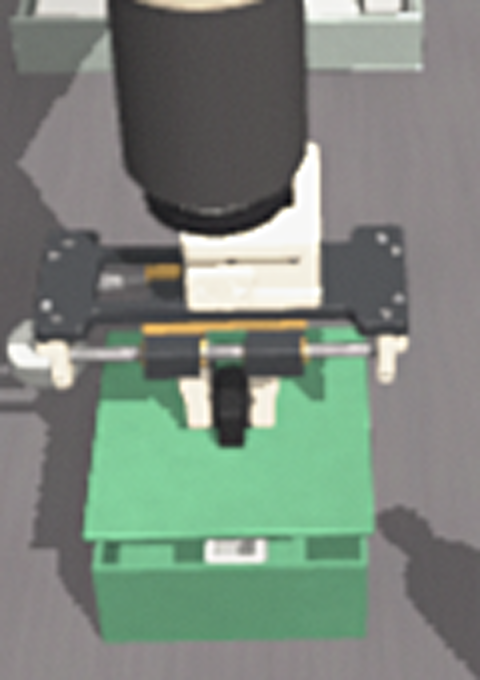

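Aligned. Lower gently.

Request:
{"fn": "step_arm", "kwargs": {
  "steps": [
    [[0.3,0.03,-0.02],0],
    [[0.3,0,0],0],
    [[0.3,0,0],0],
    [[0.2,0,0],0],
    [[0.15,0,0],0],
    [[0,0,0],0],
    [[0,0,0],0]
  ]
}}

```text
time_s: 40.05
tcp_pos: [0.4833, -0.3198, 0.0979]
eef_rot: [84.4, 90.0, 174.2]
contact_force: [0.5, -0.2, -2.9]
gripper_width: 0.0155
```

Request:
{"fn": "step_arm", "kwargs": {
  "steps": [
    [[0.1,0,0],0],
    [[0.05,0,0],0],
    [[0,0,0],0],
    [[0,0,0],0]
  ]
}}

```text
time_s: 40.38
tcp_pos: [0.4838, -0.32, 0.0966]
eef_rot: [-122.4, 89.9, -32.7]
contact_force: [-1.5, 2.3, 7.0]
gripper_width: 0.0157
```

Request:
{"fn": "step_arm", "kwargs": {
  "steps": [
    [[0,0,0],0],
    [[0,0,0],0],
    [[0,0,0],0],
    [[0,0,0],0],
    [[0,0,0],0]
  ],
  "fingers": 0.45
}}

```text
time_s: 40.8
tcp_pos: [0.4835, -0.3198, 0.0951]
eef_rot: [-119.4, 90.0, -29.7]
contact_force: [0.3, -0.0, 0.2]
gripper_width: 0.0433
```

Request:
{"fn": "step_arm", "kwargs": {
  "steps": [
    [[-0.5,0,0],0],
    [[-0.95,0,0],0],
    [[-0.95,0,0],0],
    [[-0.95,0,0],0],
    [[-0.95,0,0],0],
    [[-0.95,0,0],0],
    [[-0.95,0,0],0],
    [[-0.95,0,0],0],
    [[-0.95,0,0],0],
    [[0,0,0],0]
  ]
}}

```text
time_s: 41.63
tcp_pos: [0.485, -0.3207, 0.2623]
eef_rot: [-117.0, 89.6, -27.2]
contact_force: [0.6, -1.0, 0.6]
gripper_width: 0.0483
```

```bash
python3 -c "
from h import *
show();snap('wrist','w13');snap('side','s13',(170,170,290,320),5);snap('top','t13',(290,180,400,270),6)"
```

```text
t 41.63 tcp [ 0.485  -0.3207  0.2623] x [ 0.006 -0.003 -1.   ] yaw_y 179.75 F [ 0.6 -1.   0.6] w 0.0483
q [-14.2  10.9 -10.4   0.1 -68.3  13.9]
```

View pics/s13.png

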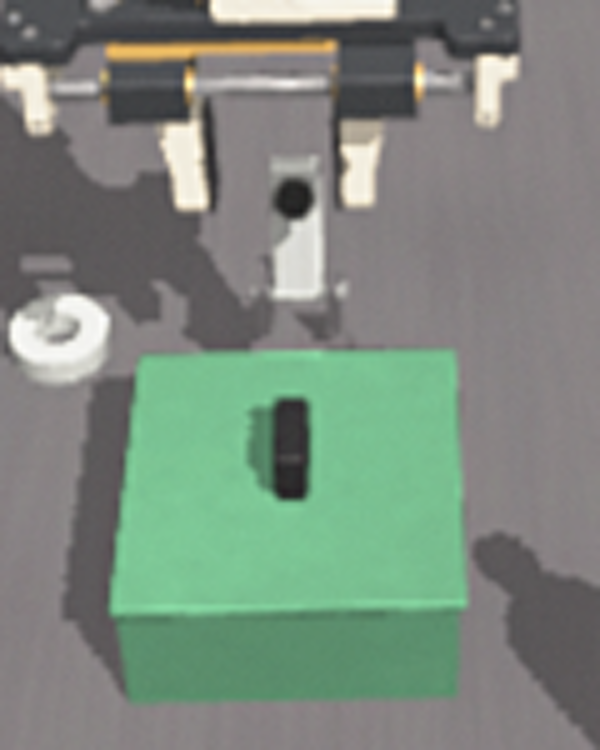

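View pics/w13.png

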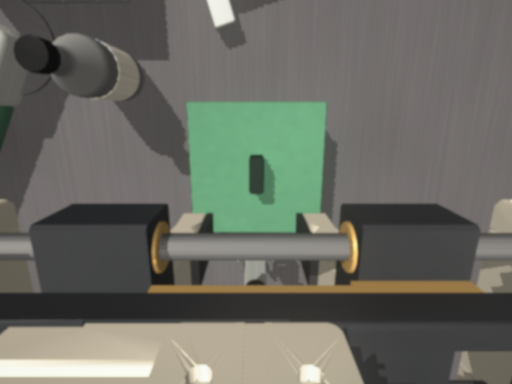

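Request:
{"fn": "step_arm", "kwargs": {
  "steps": [
    [[0,0,0.98],0],
    [[0,0,0.98],0],
    [[0,0,0.98],0],
    [[0,0,0.98],0],
    [[0,0,0.98],0],
    [[0,0,0.98],0],
    [[0,0,0.98],0],
    [[0,0,0.98],0],
    [[0,0,0],0],
    [[0,0,0],0]
  ],
  "fingers": 1,
  "grip_force": 30
}}

```text
time_s: 42.62
tcp_pos: [0.4838, -0.1622, 0.2566]
eef_rot: [85.7, 89.9, 175.5]
contact_force: [-0.0, 0.3, 0.3]
gripper_width: 0.0007
```

```bash
python3 -c "
from h import *
show();plan([.484,-.165,.154],179.5);snap('side','s14',(170,120,290,320),4)"
```

```text
t 42.62 tcp [ 0.4838 -0.1622  0.2566] x [-0.001  0.    -1.   ] yaw_y 179.82 F [-0.   0.3  0.3] w 0.0007
q [  3.5   4.5 -18.7  -0.  -66.8  -3.7]
tool units [ 5.13 -0.02 -0.14]
turn deg 0.32 units 0.05
```

View pics/s14.png

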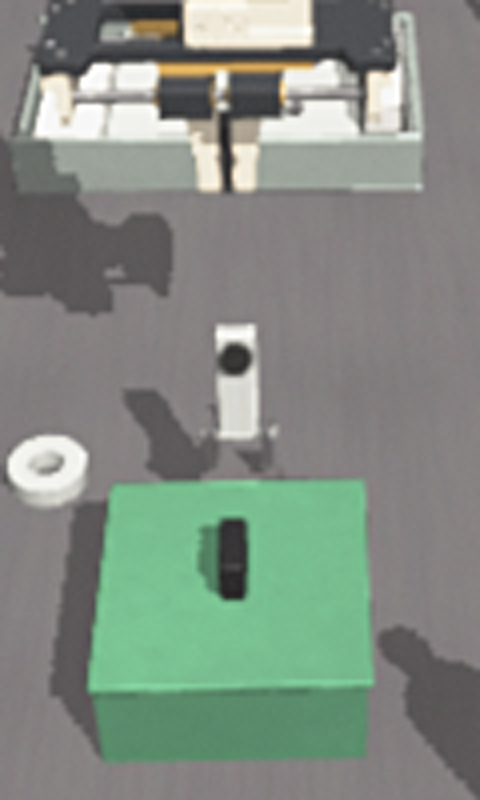

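Request:
{"fn": "step_arm", "kwargs": {
  "steps": [
    [[0.9,0,0],0],
    [[0.9,0,0],0],
    [[0.9,0,0],0],
    [[0.9,0,0],0],
    [[0.9,0,0],0],
    [[0.6,0,0],0],
    [[0,0,0],0],
    [[0,0,0],0]
  ]
}}

```text
time_s: 43.33
tcp_pos: [0.4837, -0.1637, 0.1546]
eef_rot: [98.8, 89.9, -171.6]
contact_force: [-0.6, -0.4, 1.2]
gripper_width: 0.0002
```

Request:
{"fn": "step_arm", "kwargs": {
  "steps": [
    [[0,0,-0.5],0],
    [[0,0,-0.5],0],
    [[0,0,-0.5],0],
    [[0,0,-0.5],0],
    [[0,0,-0.4],0],
    [[0,0,0],0]
  ]
}}

```text
time_s: 43.83
tcp_pos: [0.484, -0.2126, 0.1553]
eef_rot: [-135.2, 90.0, -45.6]
contact_force: [-0.2, 0.6, 0.1]
gripper_width: 0.0004
```

```bash
python3 -c "
from h import *
show();snap('side','s15',(170,120,290,320),4)"
```

```text
t 43.83 tcp [ 0.484  -0.2126  0.1553] x [ 0. -0. -1.] yaw_y 179.63 F [-0.2  0.6  0.1] w 0.0004
q [ -2.4  11.4 -24.9   0.  -53.7   2. ]
```

View pics/s15.png

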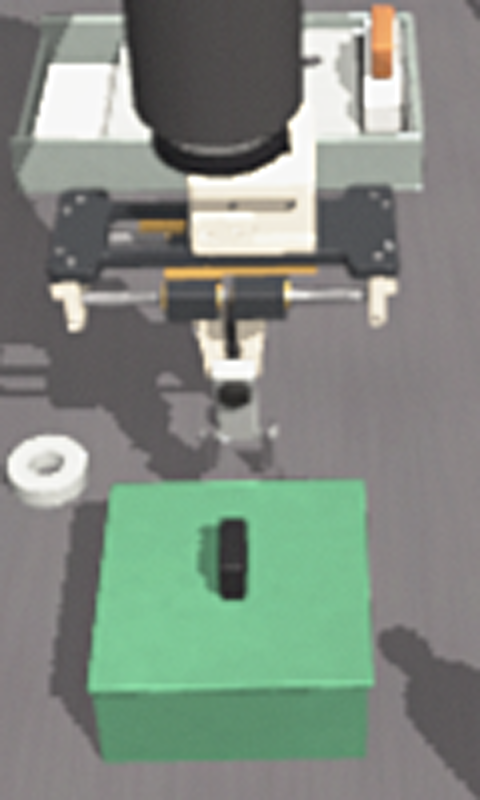

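Request:
{"fn": "step_arm", "kwargs": {
  "steps": [
    [[0.12,0,-0.31],0],
    [[0.13,0,-0.31],0],
    [[0.16,0,-0.28],0],
    [[0.16,0,-0.28],0],
    [[0.24,0,-0.22],0],
    [[0.24,0,-0.22],0],
    [[0.28,0,-0.18],0],
    [[0.28,0,-0.18],0],
    [[0,0,0],0],
    [[0,0,0],0]
  ]
}}

```text
time_s: 44.72
tcp_pos: [0.483, -0.2505, 0.122]
eef_rot: [75.5, 89.9, 165.2]
contact_force: [-0.5, -0.1, -0.1]
gripper_width: 0.0006
```

```bash
python3 -c "
from h import *
show();snap('side','s16',(170,120,290,320),4)"
```

```text
t 44.72 tcp [ 0.483  -0.2505  0.122 ] x [-0.002  0.001 -1.   ] yaw_y 179.68 F [-0.5 -0.1 -0.1] w 0.0006
q [ -6.8  15.  -25.1  -0.  -50.    6.5]
```

View pics/s16.png

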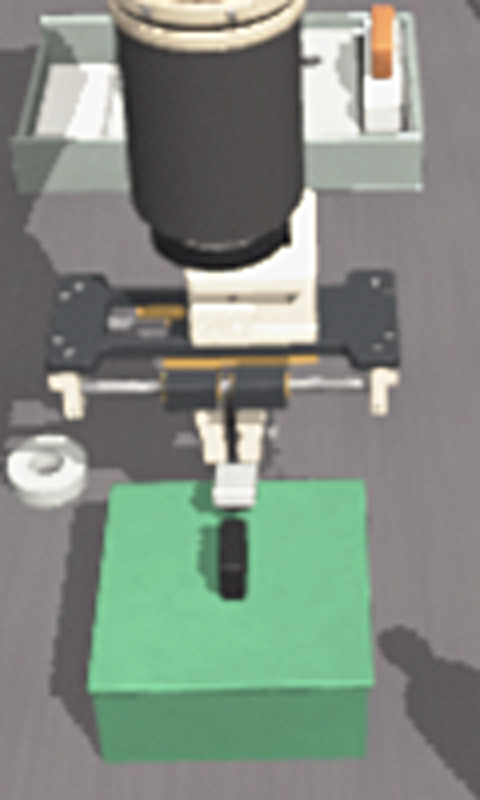

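Clamp is nearly down. Press gently.

Request:
{"fn": "step_arm", "kwargs": {
  "steps": [
    [[0.25,0,-0.12],0],
    [[0.25,0,-0.12],0],
    [[0.1,0,0],0],
    [[0,0,0],0],
    [[0,0,0],0]
  ]
}}

```text
time_s: 45.18
tcp_pos: [0.4835, -0.2553, 0.1107]
eef_rot: [77.7, 90.0, 167.4]
contact_force: [-0.7, 0.2, 0.5]
gripper_width: 0.0002
```

Request:
{"fn": "step_arm", "kwargs": {
  "steps": [
    [[0.05,0,0],0],
    [[0.05,0,0],0],
    [[0,0,0],0]
  ]
}}

```text
time_s: 45.43
tcp_pos: [0.4836, -0.2553, 0.1103]
eef_rot: [-161.5, 90.0, -71.7]
contact_force: [-4.6, 2.5, 12.7]
gripper_width: 0.0005
```

Request:
{"fn": "step_arm", "kwargs": {
  "steps": [
    [[0.05,0,0],0],
    [[0,0,0],0],
    [[0,0,0],0]
  ]
}}

```text
time_s: 45.68
tcp_pos: [0.4837, -0.2553, 0.1102]
eef_rot: [-132.8, 89.9, -43.1]
contact_force: [-7.9, 5.1, 20.8]
gripper_width: 0.0002
```

Request:
{"fn": "step_arm", "kwargs": {
  "steps": [
    [[-0.5,0,0],0],
    [[-0.95,0,0],0],
    [[-0.95,0,0],0],
    [[-0.95,0,0],0],
    [[-0.95,0,0],0],
    [[-0.95,0,0],0],
    [[-0.95,0,0.3],0],
    [[-0.5,0,0.9],0],
    [[0,0,0.95],0],
    [[0,0,0.95],0],
    [[0,0,0],0]
  ]
}}

```text
time_s: 46.6
tcp_pos: [0.4839, -0.1913, 0.2425]
eef_rot: [-58.3, 89.9, 31.5]
contact_force: [-0.2, -0.4, -0.3]
gripper_width: 0.0005
```

```bash
python3 -c "
from h import *
show();snap('wrist','w17');snap('side','s17',(170,170,290,320),5);snap('top','t17')"
```

```text
t 46.6 tcp [ 0.4839 -0.1913  0.2425] x [ 0.001  0.001 -1.   ] yaw_y 179.78 F [-0.2 -0.4 -0.3] w 0.0005
q [  0.    6.  -18.9  -0.  -65.   -0.2]
```

View pics/s17.png

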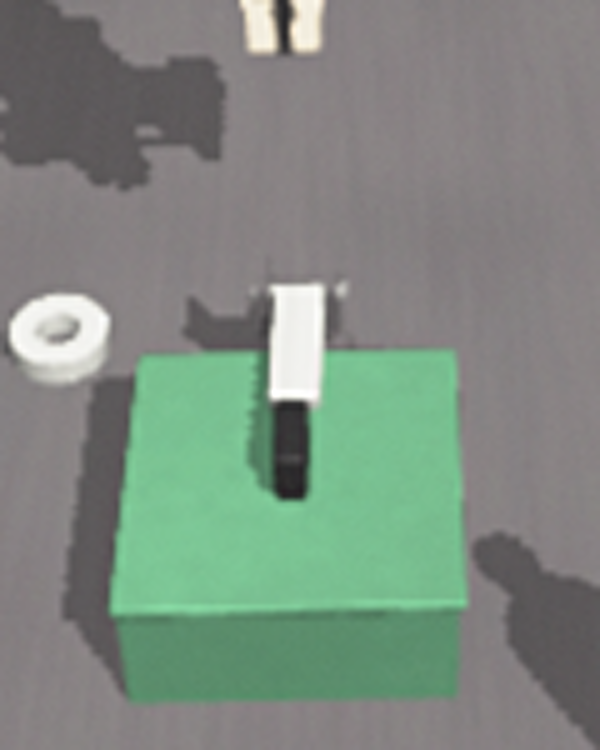

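View pics/t17.png

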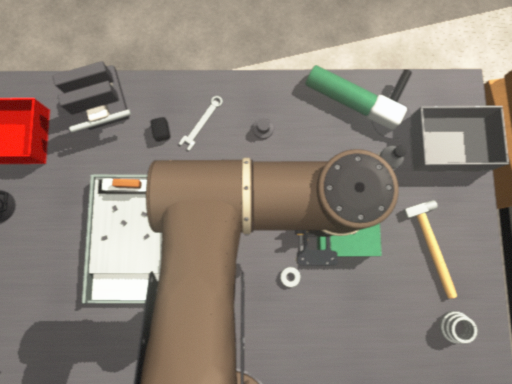

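Request:
{"fn": "step_arm", "kwargs": {
  "steps": [
    [[0,-0.27,0.98],0],
    [[0,-0.27,0.98],0],
    [[0,-0.27,0.98],0],
    [[0,-0.27,0.98],0],
    [[0,-0.27,0.98],0],
    [[0,-0.27,0.98],0],
    [[0,-0.27,0.98],0],
    [[0,-0.27,0.98],0],
    [[0,-0.27,0.98],0],
    [[0,-0.27,0.98],0],
    [[0,-0.27,0.98],0],
    [[0,-0.27,0.98],0],
    [[0,-0.27,0.98],0],
    [[0,-0.27,0.98],0],
    [[0,-0.27,0.98],0],
    [[0,-0.27,0.98],0],
    [[0,-0.27,0.98],0],
    [[0,-0.27,0.98],0],
    [[0,-0.27,0.98],0],
    [[0,-0.27,0.98],0]
  ],
  "fingers": 0.42
}}

```text
time_s: 48.42
tcp_pos: [0.5946, 0.1995, 0.2418]
eef_rot: [138.7, 90.0, -131.6]
contact_force: [0.4, -0.4, -0.7]
gripper_width: 0.0509
```

Request:
{"fn": "step_arm", "kwargs": {
  "steps": [
    [[0,0,0.5],0],
    [[0,0,0.5],0],
    [[0,0,0.5],0],
    [[0,0,0.5],0],
    [[0,0,0],0],
    [[0,0,0],0]
  ]
}}

```text
time_s: 48.92
tcp_pos: [0.594, 0.2384, 0.242]
eef_rot: [105.5, 90.0, -164.8]
contact_force: [-0.8, -0.9, -0.6]
gripper_width: 0.0507
```

```bash
python3 -c "
from h import *
show();plan([.593,.252,.09],179.5);snap('wrist','w18')"
```

```text
t 48.92 tcp [0.594  0.2384 0.242 ] x [-0. -0. -1.] yaw_y 179.74 F [-0.8 -0.9 -0.6] w 0.0507
q [ 39.3  17.4  -4.3  -0.  -68.3 -39.6]
tool units [7.6  0.05 0.68]
turn deg 0.24 units 0.04
```

View pics/w18.png

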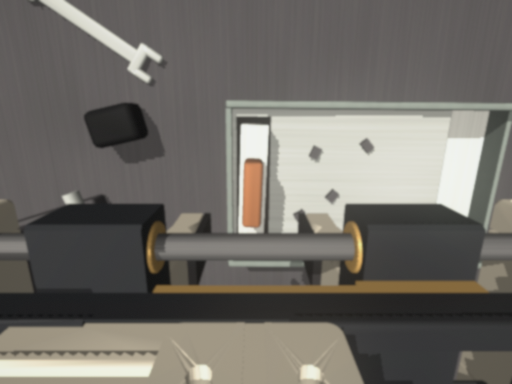

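```bash
python3 - <<'E'
from h import *
im=cv2.imread('pics/w18.png'); c=cam('wrist')
hsv=cv2.cvtColor(im,cv2.COLOR_BGR2HSV)
o=cv2.inRange(hsv,(3,100,60),(20,255,255)); m=np.zeros_like(o); m[140:240,230:275]=o[140:240,230:275]
ys,xs=np.nonzero(m); print(xs.min(),xs.max(),ys.min(),ys.max())
cv2.imwrite('pics/w18z.png',cv2.resize(im[100:270,215:290],None,fx=5,fy=5,interpolation=cv2.INTER_CUBIC)[:600*2])
cv2.imwrite('pics/w18z.png',cv2.resize(im[100:240,215:290],None,fx=4,fy=4,interpolation=cv2.INTER_CUBIC))
P=np.array([ray(c,p,.102)[:2]*1000 for p in np.c_[xs,ys]],np.float32); print(cv2.minAreaRect(P))
# rail corners
for p in [(227,102)]: print(np.round(ray(c,p,.052)*1000))
E
```

```text
243 261 160 226
((595.9234619140625, 251.13247680664062), (69.26905822753906, 17.24714469909668), 87.75414276123047)
[623. 160.  52.]
```

View pics/w18z.png

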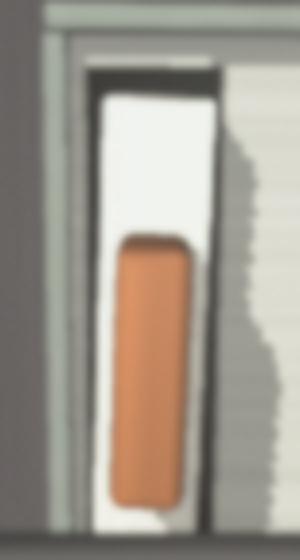

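Request:
{"fn": "step_arm", "kwargs": {
  "steps": [
    [[0,-0.07,0.66],0.33],
    [[0.9,0,0],0],
    [[0.9,0,0],0],
    [[0.9,0,0],0],
    [[0.9,0,0],0],
    [[0.9,0,0],0],
    [[0.9,0,0],0],
    [[0.9,0,0],0],
    [[0.9,0,0],0],
    [[0.3,0,0],0],
    [[0,0,0],0],
    [[0,0,0],0]
  ]
}}

```text
time_s: 49.97
tcp_pos: [0.596, 0.251, 0.0925]
eef_rot: [-119.7, 90.0, -31.9]
contact_force: [0.3, -0.6, 0.8]
gripper_width: 0.0509
```

```bash
python3 -c "
from h import *
show();plan([.5955,.2515,.091],177.75);snap('side','s19',(170,80,330,200),5)"
```

```text
t 49.97 tcp [0.596  0.251  0.0925] x [ 0. -0. -1.] yaw_y 177.72 F [ 0.3 -0.6  0.8] w 0.0509
q [ 40.1  25.3 -13.7   0.  -51.1 -42.4]
tool units [0.08 0.03 0.02]
turn deg -0.03 units -0.0
```

View pics/s19.png

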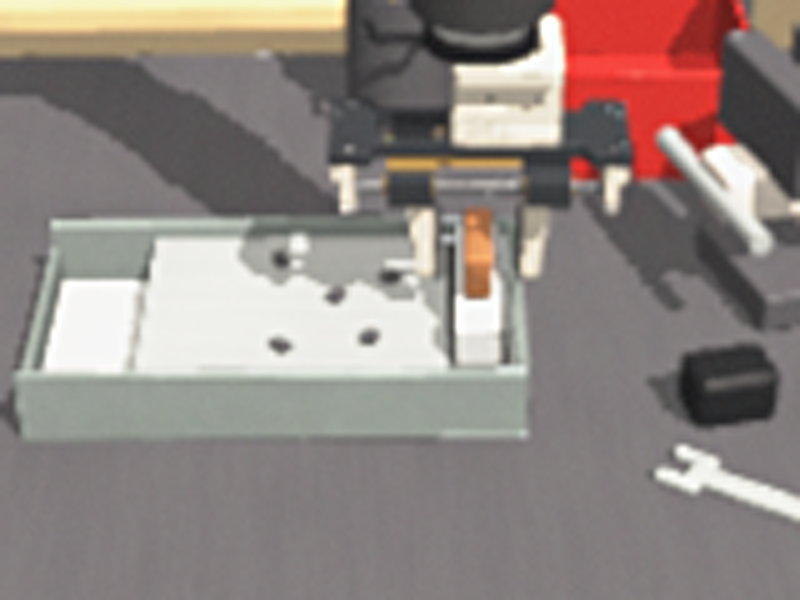

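Request:
{"fn": "step_arm", "kwargs": {
  "steps": [
    [[0,0,0],0],
    [[0,0,0],0],
    [[0,0,0],0],
    [[0,0,0],0],
    [[0,0,0],0],
    [[0,0,0],0],
    [[0,0,0],0]
  ],
  "fingers": 1,
  "grip_force": 55
}}

```text
time_s: 50.6
tcp_pos: [0.5958, 0.2514, 0.0922]
eef_rot: [-65.7, 90.0, 22.0]
contact_force: [0.2, 1.1, 1.5]
gripper_width: 0.0196
```

```bash
python3 -c "
from h import *
show();plan([.5955,.2665,.0935],179.3)"
```

```text
t 50.6 tcp [0.5958 0.2514 0.0922] x [ 0.  0. -1.] yaw_y 177.74 F [0.2 1.1 1.5] w 0.0196
q [ 40.1  25.3 -13.7   0.  -51.  -42.4]
tool units [-0.07  0.04  0.75]
turn deg -1.56 units -0.26
```

Request:
{"fn": "step_arm", "kwargs": {
  "steps": [
    [[-0.2,0,0],0],
    [[0,0,0.4],-0.13],
    [[0,0,0.35],-0.13],
    [[0,0,0],0],
    [[0.2,0,0],0],
    [[0,0,0],0],
    [[0,0,0],0]
  ]
}}

```text
time_s: 51.18
tcp_pos: [0.5966, 0.2669, 0.0921]
eef_rot: [-52.6, 89.9, 36.7]
contact_force: [1.0, 2.3, 0.2]
gripper_width: 0.0199
```

```bash
python3 -c "
from h import *
show()"
```

```text
t 51.18 tcp [0.5966 0.2669 0.0921] x [ 0.001  0.001 -1.   ] yaw_y 179.32 F [1.  2.3 0.2] w 0.0199
q [ 41.2  25.8 -12.8   0.  -51.3 -41.9]
```

Request:
{"fn": "step_arm", "kwargs": {
  "steps": [
    [[0.05,0.4,0],0],
    [[0,0.5,0],0],
    [[0,0.5,0],0],
    [[0,0.5,0],0],
    [[0,0.5,0],0],
    [[0,0.5,0],0],
    [[0,0.5,0],0],
    [[0,0.5,0],0],
    [[0,0,0],0]
  ]
}}

```text
time_s: 51.93
tcp_pos: [0.5172, 0.2678, 0.092]
eef_rot: [-43.2, 89.9, 46.2]
contact_force: [-2.0, 2.8, 8.8]
gripper_width: 0.0194
```

```bash
python3 -c "
from h import *
show();snap('side','s20',(170,80,330,200),5)"
```

```text
t 51.93 tcp [0.5172 0.2678 0.092 ] x [ 0.001  0.002 -1.   ] yaw_y 179.34 F [-2.   2.8  8.8] w 0.0194
q [ 46.6  20.1 -22.3   0.  -47.5 -47.3]
```

View pics/s20.png

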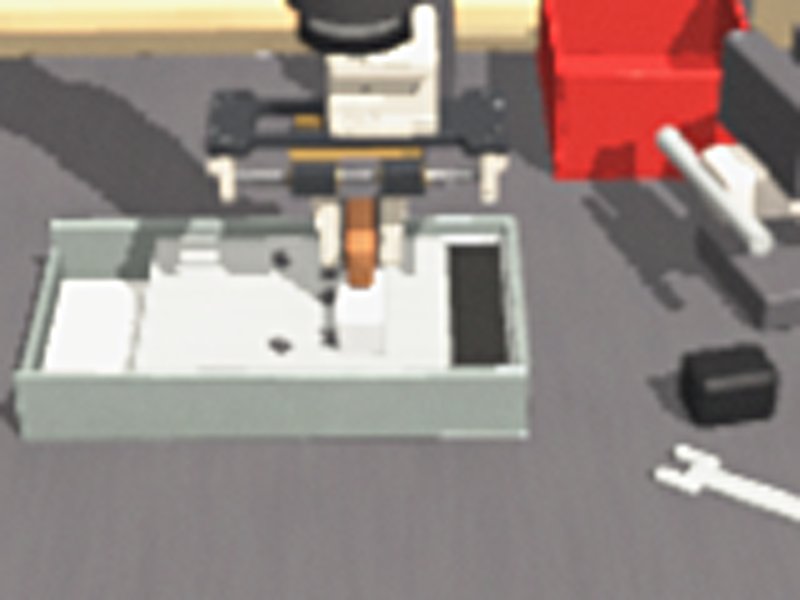

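Request:
{"fn": "step_arm", "kwargs": {
  "steps": [
    [[0,0.45,0],0],
    [[0,0.45,0],0],
    [[0,0.45,0],0],
    [[0,0.45,0],0],
    [[0,0.45,0],0],
    [[0,0.45,0],0],
    [[0,0.45,0],0],
    [[0,0.45,0],0],
    [[0,0.45,0],0],
    [[0,0.45,0],0],
    [[0,0.45,0],0],
    [[0,0,0],0]
  ]
}}

```text
time_s: 52.98
tcp_pos: [0.4187, 0.2691, 0.092]
eef_rot: [-40.7, 89.8, 48.7]
contact_force: [-0.8, 1.5, 9.5]
gripper_width: 0.0198
```

```bash
python3 -c "
from h import *
show();snap('side','s21',(170,80,330,200),5);snap('wrist','w21')"
```

```text
t 52.98 tcp [0.4187 0.2691 0.092 ] x [ 0.002  0.002 -1.   ] yaw_y 179.35 F [-0.8  1.5  9.5] w 0.0198
q [ 55.4  13.1 -32.9   0.  -43.8 -56.1]
```

View pics/s21.png

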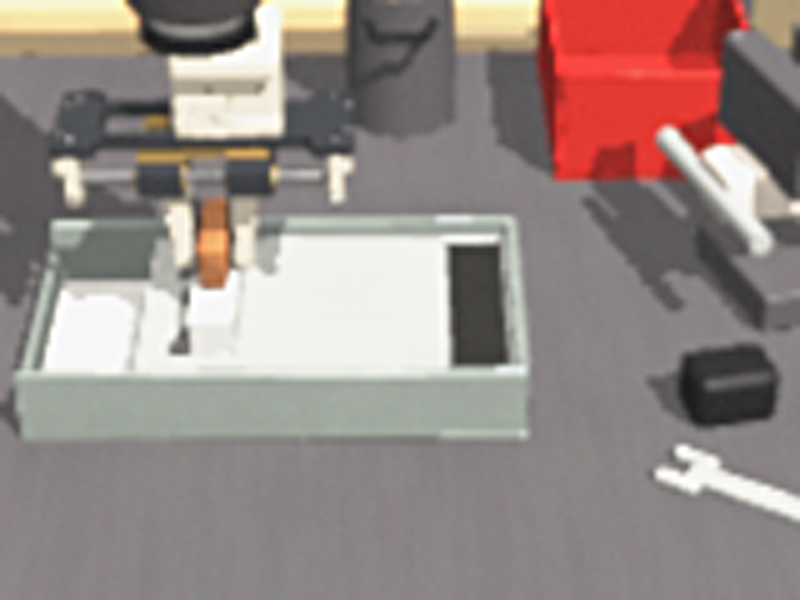

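View pics/w21.png

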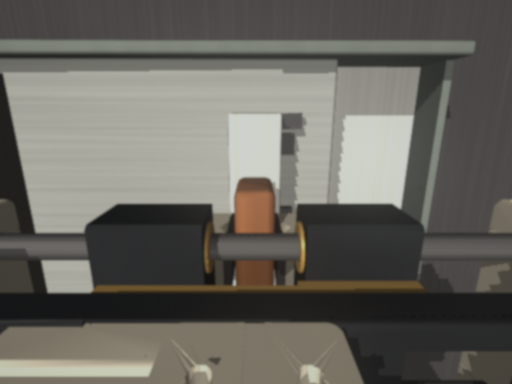

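Request:
{"fn": "step_arm", "kwargs": {
  "steps": [
    [[0,0.4,0],0],
    [[0,0.4,0],0],
    [[0,0.4,0],0],
    [[0,0.4,0],0],
    [[0,0.4,0],0],
    [[0,0.4,0],0],
    [[0,0.35,0],0],
    [[0,0,0],0],
    [[0,0,0],0]
  ]
}}

```text
time_s: 53.83
tcp_pos: [0.3639, 0.2698, 0.092]
eef_rot: [-29.9, 89.9, 59.5]
contact_force: [-3.1, 1.7, 13.7]
gripper_width: 0.02
```

```bash
python3 -c "
from h import *
show();snap('side','s22',(170,80,330,200),5);snap('wrist','w22')"
```

```text
t 53.83 tcp [0.3639 0.2698 0.092 ] x [ 0.001  0.002 -1.   ] yaw_y 179.36 F [-3.1  1.7 13.7] w 0.02
q [ 61.6   9.2 -38.3   0.  -42.4 -62.3]
```

View pics/s22.png

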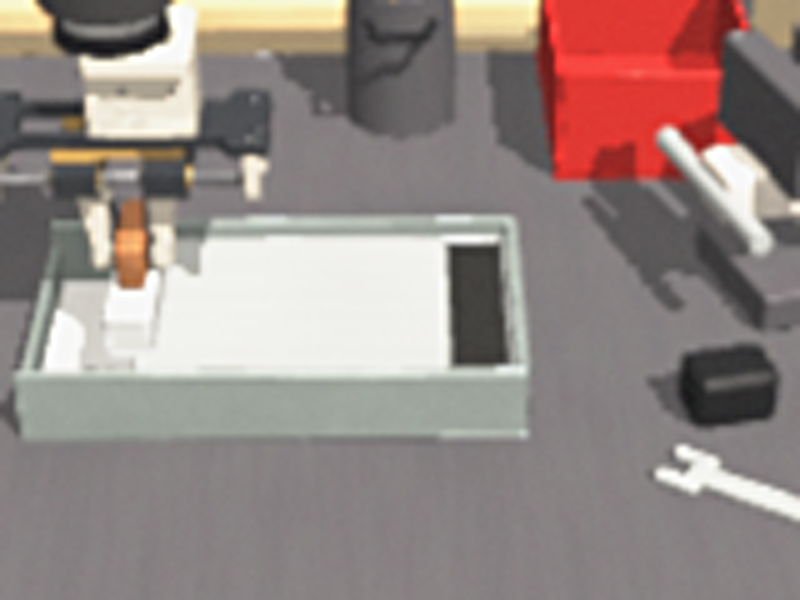

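View pics/w22.png

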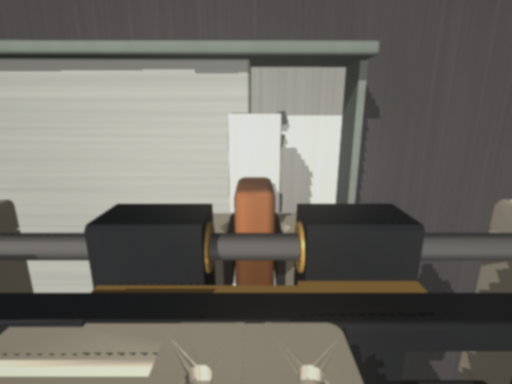

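Request:
{"fn": "step_arm", "kwargs": {
  "steps": [
    [[0,0.25,0],0],
    [[0,0.25,0],0],
    [[0,0,0],0],
    [[0,0,0],0]
  ]
}}

```text
time_s: 54.27
tcp_pos: [0.3543, 0.27, 0.0919]
eef_rot: [-38.3, 89.9, 51.0]
contact_force: [0.1, 1.6, 10.2]
gripper_width: 0.0198
```

```bash
python3 -c "
from h import *
show();im=snap('wrist','w23',(220,40,400,240),4)"
```

```text
t 54.27 tcp [0.3543 0.27   0.0919] x [ 0.001  0.002 -1.   ] yaw_y 179.35 F [ 0.1  1.6 10.2] w 0.0198
q [ 62.8   8.5 -39.2   0.  -42.2 -63.5]
```

View pics/w23.png

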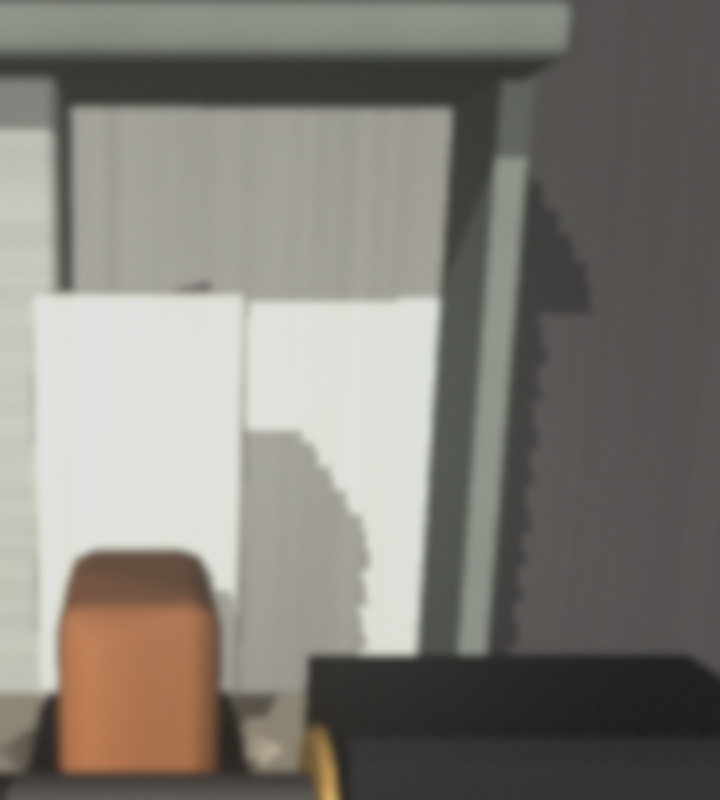

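Request:
{"fn": "step_arm", "kwargs": {
  "steps": [
    [[-0.8,0,0],0],
    [[-0.8,0,0],0],
    [[-0.3,-0.8,0],0],
    [[0,-0.95,0],0],
    [[0,-0.95,0],0],
    [[0,-0.95,0],0],
    [[0,-0.95,0],0],
    [[0,-0.95,0],0],
    [[0,-0.95,0],0],
    [[0,-0.95,0],0],
    [[0,-0.95,0],0],
    [[0,-0.95,0],0],
    [[0,-0.95,0],0],
    [[0,-0.95,0],0],
    [[0,-0.75,0],0],
    [[0,0,0],0],
    [[0,0,0],0]
  ]
}}

```text
time_s: 55.73
tcp_pos: [0.5929, 0.2653, 0.1271]
eef_rot: [117.4, 89.8, -153.4]
contact_force: [-0.1, -0.3, -2.6]
gripper_width: 0.0197
```

```bash
python3 -c "
from h import *
show();plan([.5955,.262,.0925],179.3);snap('side','s24',(170,80,330,200),5);snap('top','t24',(70,165,190,310),5);snap('wrist','w24')"
```

```text
t 55.73 tcp [0.5929 0.2653 0.1271] x [-0.004 -0.002 -1.   ] yaw_y 179.21 F [-0.1 -0.3 -2.6] w 0.0197
q [ 41.3  23.6 -11.1  -0.1 -55.6 -42. ]
tool units [ 1.73 -0.14 -0.16]
turn deg -0.09 units -0.02
```

View pics/s24.png

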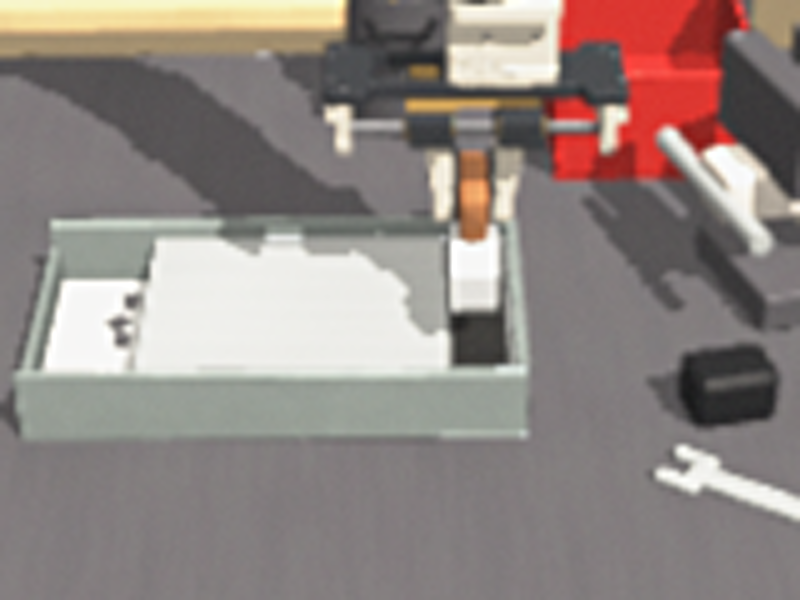

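View pics/t24.png

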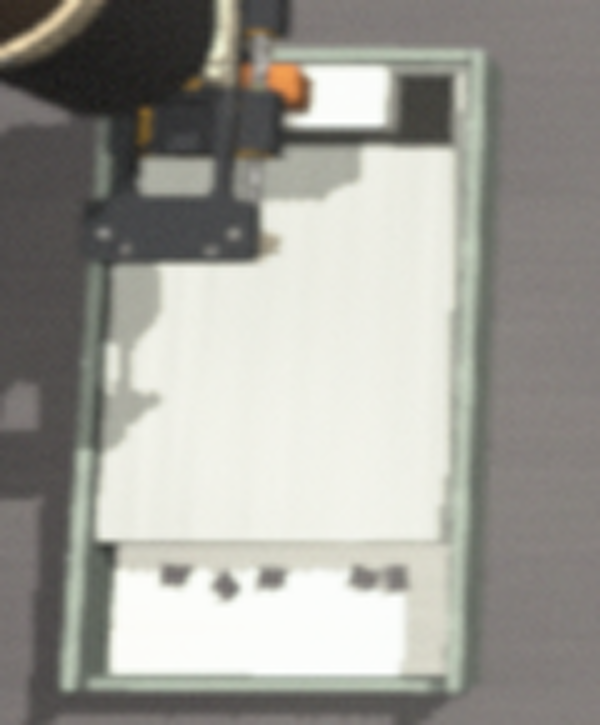

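View pics/w24.png

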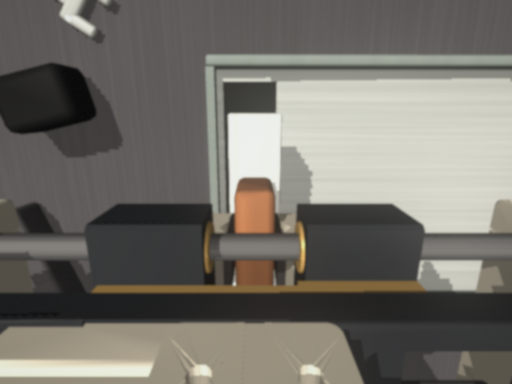

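Request:
{"fn": "step_arm", "kwargs": {
  "steps": [
    [[0,-0.14,-0.16],0],
    [[0.4,0,0],0],
    [[0.4,0,0],0],
    [[0.4,0,0],0],
    [[0.3,0,0],0],
    [[0.15,0,0],0],
    [[0,0,0],0],
    [[0,0,0],0]
  ]
}}

```text
time_s: 56.55
tcp_pos: [0.5969, 0.2631, 0.0957]
eef_rot: [142.9, 90.0, -127.8]
contact_force: [0.1, -0.2, -2.0]
gripper_width: 0.0195
```

```bash
python3 -c "
from h import *
show();plan([.5955,.262,.0922],179.3);snap('wrist','w25',(190,40,330,220),4)"
```

```text
t 56.55 tcp [0.5969 0.2631 0.0957] x [-0. -0. -1.] yaw_y 179.3 F [ 0.1 -0.2 -2. ] w 0.0195
q [ 40.9  25.6 -12.7   0.  -51.8 -41.6]
tool units [ 0.17  0.07 -0.05]
turn deg 0.0 units 0.0
```

View pics/w25.png

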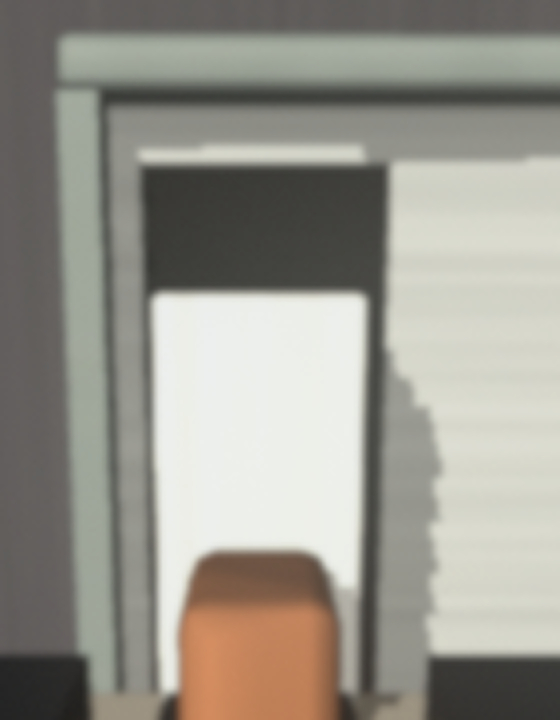

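Request:
{"fn": "step_arm", "kwargs": {
  "steps": [
    [[0.1,0.07,0],0],
    [[0.08,0,0],0],
    [[0,0,0],0],
    [[0,0,0],0]
  ]
}}

```text
time_s: 56.93
tcp_pos: [0.5955, 0.2631, 0.0924]
eef_rot: [-90.5, 90.0, -1.2]
contact_force: [-0.3, -0.0, -1.4]
gripper_width: 0.0197
```

Request:
{"fn": "step_arm", "kwargs": {
  "steps": [
    [[0.03,0,0],0],
    [[0,0,0],0],
    [[0,0,0],0]
  ]
}}

```text
time_s: 57.18
tcp_pos: [0.5957, 0.2632, 0.0921]
eef_rot: [-61.8, 90.0, 27.5]
contact_force: [-1.1, -0.2, 0.0]
gripper_width: 0.0198
```

Request:
{"fn": "step_arm", "kwargs": {
  "steps": [
    [[0,0,0],0],
    [[0,0,0],0],
    [[0,0,0],0],
    [[0,0,0],0],
    [[0,0,0],0]
  ],
  "fingers": 0.42
}}

```text
time_s: 57.6
tcp_pos: [0.5956, 0.2632, 0.0918]
eef_rot: [-56.7, 90.0, 32.6]
contact_force: [0.4, 0.4, -0.2]
gripper_width: 0.0474
```

Request:
{"fn": "step_arm", "kwargs": {
  "steps": [
    [[-0.4,0,0],0],
    [[-0.9,0,0],0],
    [[-0.9,0,0],0],
    [[-0.9,0,0],0],
    [[-0.9,0,0],0],
    [[-0.9,0,0],0],
    [[-0.9,0,0],0],
    [[-0.9,0,0],0],
    [[0,0,-0.95],0],
    [[0,0,-0.95],0],
    [[0,0,-0.95],0],
    [[0,0,-0.95],0],
    [[0,0,-0.95],0],
    [[0,0,-0.95],0],
    [[0,0,-0.95],0],
    [[0,0,-0.95],0],
    [[0,0,-0.95],0],
    [[0,0,-0.95],0],
    [[0,0,0],0]
  ]
}}

```text
time_s: 59.18
tcp_pos: [0.5919, 0.0689, 0.2249]
eef_rot: [115.5, 89.9, -155.4]
contact_force: [0.2, 1.0, -0.8]
gripper_width: 0.0504
```

```bash
python3 -c "
from h import *
show();snap('side','s26');snap('top','t26')"
```

```text
t 59.18 tcp [0.5919 0.0689 0.2249] x [-0.002 -0.001 -1.   ] yaw_y 179.12 F [ 0.2  1.  -0.8] w 0.0504
q [ 25.4  14.  -11.3  -0.  -64.8 -26.3]
```

View pics/s26.png

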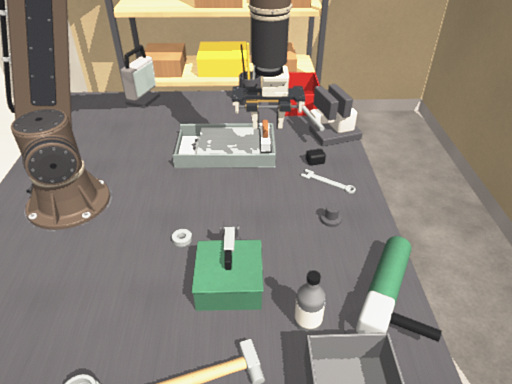

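View pics/t26.png

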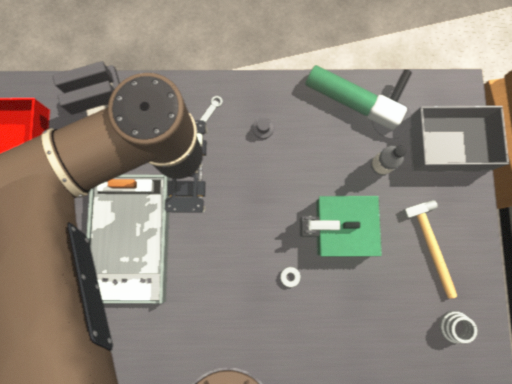

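```bash
python3 - <<'E'
import cv2
a=cv2.imread('pics/t26.png')[165:310,70:270];b=cv2.imread('pics/s26.png')[110:310,170:290]
cv2.imwrite('pics/z1.png',cv2.resize(a,None,fx=4,fy=4,interpolation=cv2.INTER_CUBIC));cv2.imwrite('pics/z2.png',cv2.resize(b,None,fx=3,fy=3,interpolation=cv2.INTER_CUBIC))
E
```

```text
(no output)
```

View pics/z1.png

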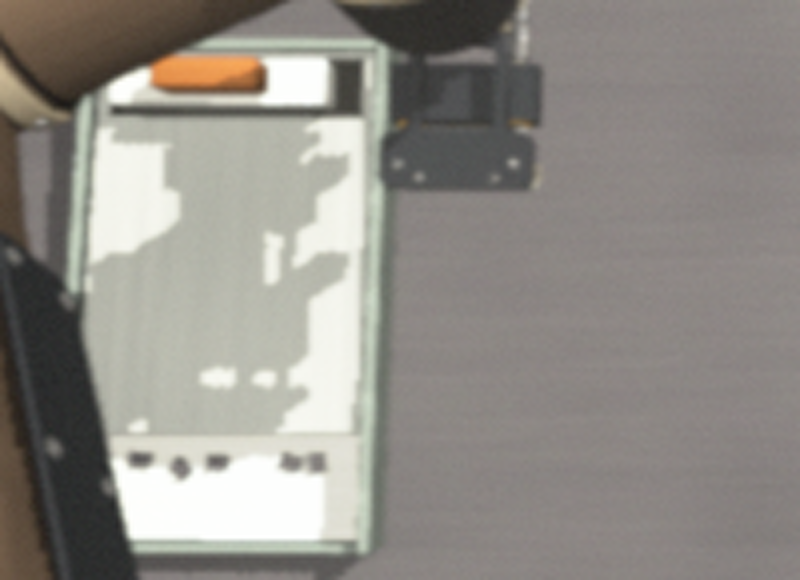

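View pics/z2.png

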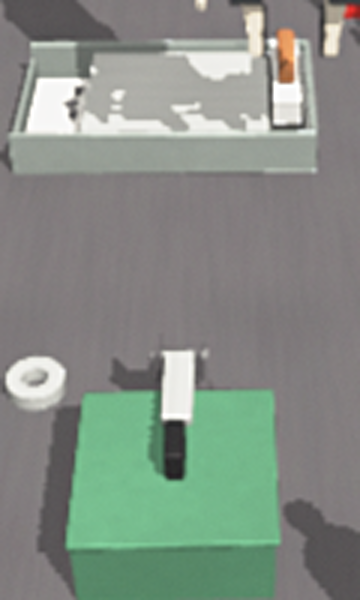

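All five chips are in the trough, the scraper is on its strip, and the lid is clamped. Handing in.

```bash
python3 -c "
from plant import *
print(close_job())"
```

```text
the job is handed in; nothing more can be done
None
```

The job is done and handed in at about 59 s, well inside the 210 s limit.

- **Case:** All three tube pieces present stand inside it. I set the lid on; contact came at the height I predicted for a fully seated lid, with about 7 N. I then swung the clamp over and pressed it onto the lid with about 20 N. The last pictures show the lid flat and the clamp lying on it.
- **Plate:** One pass with the scraper put all five chips in the trough, and the fingers did not touch any of them. The last pictures show the plate clear and the scraper standing on its black strip.
- **Other things on the bench:** In the last pictures the bearing, collar, wrench, oil bottle and tape measure look where they were. I judged this by eye and did not measure it.

No check failed or disagreed. I saw no knocked piece and no loosening of the grip. After hand-in there is no verdict or picture, so I could not check the final second.

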